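# Work the plaster-caked bolt free and take the cast off the stand

### The job

The cast on the sloping stand is locked down by a slide bolt that is stiff with set plaster. Take the bolt by its knob and work it free with short strokes out and back until it runs, and leave it drawn fully out; only then lift the cast off the stand and set it down gently, base down and teeth up, in the open work pan that stands beside the stand.

Things in the scene. Friction and masses are not known exactly. Their poses are not given: they have to be found in the camera images.
- stand: Fixed sloping aluminium stand, 250 mm wide. Origin on the worktop under it; x to its back (away from the robot), y to its left, z up. Its plate falls towards the robot at 35 degrees: plate normal (-sin 35, 0, cos 35), up-slope (cos 35, 0, sin 35); top of its lower edge at x -65, z 35 mm, 125 mm long up the slope. Cast on its left part, bolt on its right part.
- guard_edge (a point): Middle of the front rim of the stand's splash guard: a clear level sheet with steel rim, 245 mm wide, 290 mm up, from here back over the plate to an upright clear back 114 mm behind. A gripper pointing straight down at knob or cast hits it: tilt it 25 to 45 degrees, its body leaning to the robot (best along the plate's normal), and come and go along that normal or from the front.
- bolt_knob (a point): Middle of the bolt's round knob: 18 mm thick, grip height 25 mm, square off the plate. Axes: z along the knob (plate normal), y to the stand's left along the bolt, x up-slope. It is 60 mm off the plate, the knob's underside 45 mm. Below it a 12 mm rod, 26 mm off the plate, in two brackets 36 mm high, one 26 mm to the left, one 79 mm to the right of the knob at home.
- bolt (a joint): How far the bolt is drawn, m: 0 home, 0.058 fully out, growing as the knob moves to the stand's right (-y). It drags with 5 N and stays where left. Caked plaster stops the first pull dead at about 0.015. Then push it back about 15 mm (at least 12): plaster crumbles, and the next pull gains 8 mm (stops at 0.023, then 0.031); after the third push back it runs right out.
- bolt_tip (a point): Tapered tip of the bolt's 12 mm rod. At home it reaches 12 mm over the heel of the cast, 2 mm above its base, and locks it down; fully out it stands 45 mm clear of the cast. A stop of the bolt is felt as a push of 12 N or more; pulling harder gains nothing.
- cast_mid (a point): The dental cast on the stand, loose, 0.1 kg: middle of its flat base, 9 mm above its underside. Base 56 mm along its x, 68 mm along its y, 18 mm thick, with a horseshoe of teeth up to 32 mm; z points out of the teeth. On the stand its x lies along the stand's y, its open heel faces the bolt, its lower end is on a 10 mm ledge. Grip the base across the 56 mm once the bolt is out.
- corner_stops (a point): Midway between two 10 mm high corner stops on the plate at the cast's left (front-teeth) side: they keep the cast from sliding left; 50 mm of free room between them for a finger.
- pan: Open rectangular plastic work pan, fixed, standing on the worktop left of the stand. Origin under its middle on the worktop; inside 122 mm along its x and 186 mm along its y (y points roughly along the world's x or -x), floor 3 mm up, rim 43 mm up, walls 5 mm.
Mind the look-alikes: they are no part of the job. Leave any purple look-alike of the part that bears cast_mid alone.

How it is judged:
On the way, in this order (a step that is already met when the one before it is completed fails the run):
1. the bolt is pulled up to the first stop (over 12 mm out) (value of joint bolt above 0.012 m), for 0.05 s.
2. it is eased back (under 8 mm out) (value of joint bolt below 0.008 m), for 0.05 s.
3. the bolt is drawn fully out (at least 50 mm) with the cast still in its place on the stand (value of joint bolt above 0.05 m and distance of cast_mid from where it was at the start of the episode below 0.03 m), for 0.1 s.
At the end, for the whole second after the job is handed in: The bolt is left drawn at least 50 mm, and the cast rests flat on the pan's floor, teeth up (within 7 degrees of level), at rest (value of joint bolt above 0.05 m and x of cast_mid in the frame of pan between -0.05 and 0.05 m and y of cast_mid in the frame of pan between -0.08 and 0.08 m and z of cast_mid in the frame of pan between 0.006 and 0.017 m and angle between cast_mid's own z axis and vertical below 0.12 rad and linear speed of cast below 0.02 m/s); the robot touches nothing.
It fails at once if the cast is let fall (moves faster than 0.7 m/s with no finger on it: a drop of about 25 mm) (linear speed of cast above 0.7 m/s and contact force between the fingers and cast below 0.05 N).
It also fails if it takes over 58 s, if anything falls off the work surface, if the arm or the gripper's body presses on something with over 40 N, if the wrist force passes 120 N, or if a joint passes its speed limit or range.

### The arm

A 6-joint arm with a two-finger parallel gripper is mounted at the origin on a cart in front of the work surface, level with it; the furniture and walls round the work are solid. World frame = base frame: x ahead of the robot, y to its left, z up, the work surface at z = 0. Lengths are in m, angles in rad, forces in N, time in s.
With the tool pointing down it reaches from about 0.25 to 0.775 m from the base axis. Payload 4 kg.
Tool frame: the origin (TCP) lies midway between the tips of the shut fingers; the grasp point (between the pads) lies robot.tcp_to_grasp behind it (robot.tcp_to_grasp is the distance from the TCP to the grasp point, in m); y points along the fingers, x is the direction in which the jaws open and shut, and the axes are right-handed (so a half turn about y gives the same grasp; the last joint's range is limited). The gripper opens to 94 mm and grips with 3 to 60 N. Pads are 16 mm wide; open, the fingers measure 119 mm over their backs; the gripper's body (75 mm by 177 mm) begins 78 mm behind the grasp point.
Start: joints at [-1.392, 0.087, 1.371, -0, 1.684, -0.103], TCP at [0.153, -0.528, 0.206] pointing down, gripper open.
Joint ranges: [-3.1, 3.1], [-0.76, 2.03], [0.27, 2.55], [-1.08, 4.22], [0.17, 2.65], [-2.57, 2.57]. Speed limits (rad/s): [2.79, 2.79, 3.14, 3.14, 3.14, 3.14].

### API

Orientations are given as [roll, pitch, yaw] about the fixed x, y, z axes, in that order (R = Rz(yaw) Ry(pitch) Rx(roll)).
In Python, from bench import robot gives the robot as it stands.
- The arm moves only by the tool arm_command, never from a script. Its argument "series" is text: rows parted by semicolons, each of 7 numbers parted by spaces: the turn, a rotation vector about the tool's x, y, z in rad, then the shift along the tool's x, y, z in m, then the finger opening in m, from 0 to 0.094. A call has 1 to 12 rows; each row shifts and turns the pose as measured when the row begins, along the tool's axes as they then stand; what a row does not reach is not made up. A row lasts 1/10 s, in which the tool goes at most 50 mm and 8.59 degrees, less where a joint would pass 70% of its speed; a pose out of reach is approached as far as the arm can. A call with a gripper value outside its range is refused whole. The fingers move at their own pace and stop on an object; the grip force is fixed at half the most. Time passes only in rows, so rows that do not move let the fingers close. It gives the time, the measured TCP pose, the force and the opening at its end, in the units of the state.
- robot.get_obs(): the state, without advancing time (a new reading comes with each control period).
- robot.snapshot(name): name is "scene" or "top"; returns the picture (400x640x3 uint8, blue, green, red); there is no depth.
- robot.camera_params(name): a dict with "fx", "fy", "cx", "cy" (pixels), "extrinsics" (4x4, takes a point from camera to world coordinates). Camera axes: x right, y up, looking along -z (the intrinsics and any distortion apply to the point x, -y, -z); pixel columns grow to the right and rows downward; lengths in m; the calibration is good to about 2 mm. A picture is of the moment at which its call begins. camera_params takes no time and is no camera call.
- robot.close_job(): hands the job in, once; it reports no verdict.
Trained networks look in the newest picture that a camera, given by its name, has taken for a name from the list of things; names that differ only in an ending like _2 or _b are one class to them, and where a whole thing is asked for, a point or a joint stands for the part that bears it (a point fixed in the world has none). Each returns a list of dicts, best first, with "score" (0 to 1); they miss things now and then, are a little off and sometimes report something else, mostly with a low value. They report only what shows in the picture. A call takes as long as a camera call. They do not tell look-alikes from the thing itself.
- robot.spot_in(camera, target): "centre" ([x, y, z] in m, in the coordinates of the camera as it stood for that picture, good to about 4 mm: the middle of the surface that is visible of it).
The state is a dict: "time": time; "joint_positions": joint angles; "qvel": joint speeds; "joint_torque": joint torques, N m; "tool_pos": TCP position; "ee_rot": TCP orientation; "wrist_force": force on the tool from outside, world axes, zero at the start; "wrist_torque": the same for the moment, N m; "width": finger opening in m.
Only numpy, scipy, OpenCV 4.12 (cv2) and the standard library are available. Lean on these libraries where they do the work, as an engineer would, in place of code of your own. Each camera call takes 0.05 s, during which the arm holds its last target.

## Working session

There is one attempt and no reset: what is moved stays moved. The work goes in short steps, Python scripts to look and compute and a tool call to move; the robot and the scene stay as the last step left them, time stands still between calls to the robot, and variables do not carry over. Pictures are saved under pics/ and viewed, and the job is handed in when it is done.

Besides the shell and the picture viewer there is one more tool, called after "Call:" in YAML: its name, and indented under it one key for each argument. arm_command: Moves the arm, as the interface text tells. Its arguments: {"type":"object","properties":{"series":{"type":"string"}},"required":["series"]}

```bash
ls; mkdir -p pics
python3 - <<'E'
from bench import robot
import cv2, numpy as np
o=robot.get_obs()
for k,v in o.items(): print(k,np.round(v,4))
print(robot.tcp_to_grasp)
for c in ["scene","top"]:
    im=robot.snapshot(c); cv2.imwrite(f"pics/{c}0.png",im)
    p=robot.camera_params(c); print(c,{k:np.round(v,4) for k,v in p.items()})
E
```

```text
pics
time 0.0
joint_positions [-1.3921  0.088   1.3722 -0.      1.6836 -0.1031]
qvel [-0.0005 -0.0005 -0.0008  0.0015 -0.0002 -0.0013]
joint_torque [ 2.00000e-04 -3.40178e+01 -3.02426e+01  7.19000e-02  3.30000e-02
 -2.00000e-04]
tool_pos [ 0.1528 -0.5278  0.2043]
ee_rot [-1.5706  0.0022 -1.289 ]
wrist_force [ 0.2778  0.0568 -0.3612]
wrist_torque [-0.0322  0.0223  0.0737]
width 0.0939
0.0188
scene {'fx': np.float64(486.6775), 'fy': np.float64(486.6775), 'cx': np.float64(322.3195), 'cy': np.float64(211.4427), 'extrinsics': array([[-0.7014,  0.44  , -0.5607,  0.0351],
       [-0.7127, -0.4216,  0.5607,  0.5967],
       [ 0.0104,  0.7929,  0.6093,  0.7699],
       [ 0.    ,  0.    ,  0.    ,  1.    ]])}
top {'fx': np.float64(508.5312), 'fy': np.float64(508.5312), 'cx': np.float64(314.0481), 'cy': np.float64(199.7736), 'extrinsics': array([[-0.4568,  0.7249, -0.5156,  0.0076],
       [-0.8896, -0.3701,  0.2678,  0.3659],
       [ 0.0033,  0.581 ,  0.8139,  1.11  ],
       [ 0.    ,  0.    ,  0.    ,  1.    ]])}
```

View pics/scene0.png

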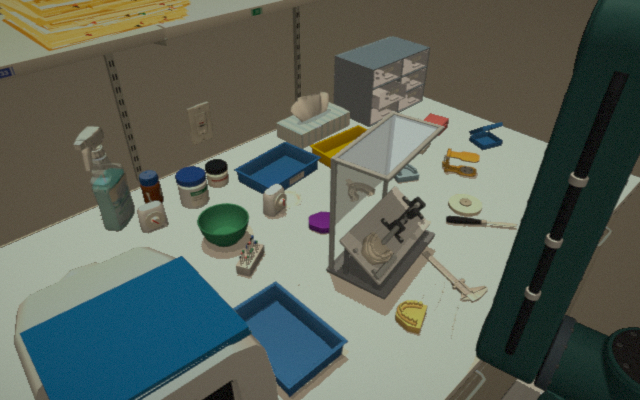

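View pics/top0.png

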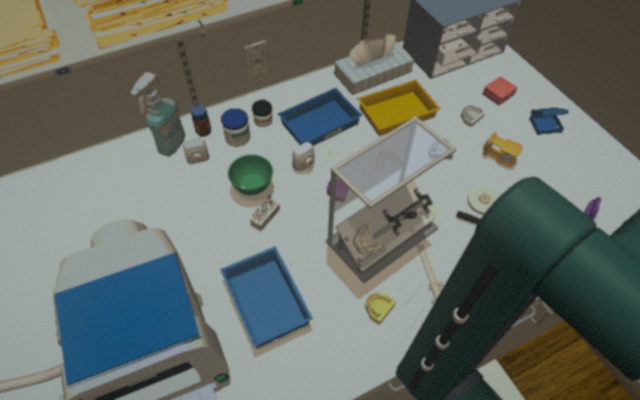

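```bash
cat > h.py <<'E'
from bench import robot
import numpy as np, cv2
from scipy.spatial.transform import Rotation as R
def spot(c,t):
    p=robot.camera_params(c)["extrinsics"]
    out=[]
    for d in robot.spot_in(c,t):
        w=p[:3,:3]@np.array(d["centre"])+p[:3,3]
        out.append((round(d["score"],2),np.round(w,4)))
    return out
def proj(c,P):
    q=robot.camera_params(c); e=q["extrinsics"]
    l=(np.atleast_2d(P)-e[:3,3])@e[:3,:3]
    return np.c_[q["fx"]*l[:,0]/-l[:,2]+q["cx"], q["fy"]*-l[:,1]/-l[:,2]+q["cy"]]
E
python3 - <<'E'
from h import *
for t in ["stand","guard_edge","bolt_knob","bolt_tip","cast_mid","corner_stops","pan"]:
    for c in ["scene","top"]:
        print(t,c)
        for s in spot(c,t): print("   ",s, proj(c,s[1]).round())
print(robot.get_obs()["time"])
E
```

```text
stand scene
    (0.59, array([ 0.5353, -0.0657,  0.1113])) [[375. 222.]]
    (0.43, array([ 0.491 , -0.015 ,  0.0833])) [[375. 253.]]
stand top
    (0.66, array([ 0.5296, -0.0843,  0.1856])) [[385. 196.]]
guard_edge scene
    (0.62, array([ 0.536 , -0.0682,  0.1108])) [[376. 222.]]
guard_edge top
    (0.67, array([ 0.5315, -0.0904,  0.1856])) [[387. 195.]]
bolt_knob scene
    (0.62, array([ 0.497 , -0.1354,  0.0994])) [[408. 220.]]
bolt_knob top
    (0.75, array([ 0.5033, -0.1333,  0.0945])) [[404. 219.]]
bolt_tip scene
    (0.89, array([ 0.497 , -0.1352,  0.0987])) [[408. 221.]]
bolt_tip top
    (0.6, array([ 0.508 , -0.14  ,  0.0982])) [[405. 216.]]
cast_mid scene
    (0.93, array([ 0.7013, -0.0622,  0.0173])) [[320. 222.]]
    (0.58, array([ 0.4929, -0.0184,  0.0851])) [[375. 251.]]
cast_mid top
    (0.67, array([ 0.4984, -0.0266,  0.0879])) [[366. 239.]]
    (0.41, array([ 0.7123, -0.0461,  0.0203])) [[329. 188.]]
corner_stops scene
    (0.6, array([ 0.5356, -0.068 ,  0.1126])) [[376. 221.]]
corner_stops top
    (0.95, array([ 0.5312, -0.0866,  0.1868])) [[385. 195.]]
pan scene
    (0.73, array([0.4901, 0.2135, 0.0065])) [[294. 338.]]
    (0.32, array([ 0.537 , -0.0689,  0.111 ])) [[376. 221.]]
pan top
    (0.79, array([0.5044, 0.2276, 0.0051])) [[268. 298.]]
0.8
```

Run:
```python
import cv2
a=cv2.imread("pics/scene0.png")[100:310,310:460]
cv2.imwrite("pics/sc_crop.png",cv2.resize(a,None,fx=2.85,fy=2.85,interpolation=cv2.INTER_CUBIC)[:600])
a=cv2.imread("pics/sc_crop.png")
a=cv2.imread("pics/scene0.png")[175:305,320:450]
cv2.imwrite("pics/sc_crop2.png",cv2.resize(a,(585,585),interpolation=cv2.INTER_CUBIC))
a=cv2.imread("pics/top0.png")[110:290,310:470]
cv2.imwrite("pics/tp_crop.png",cv2.resize(a,(528,594),interpolation=cv2.INTER_CUBIC))
```

```text
(no output)
```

View pics/sc_crop2.png

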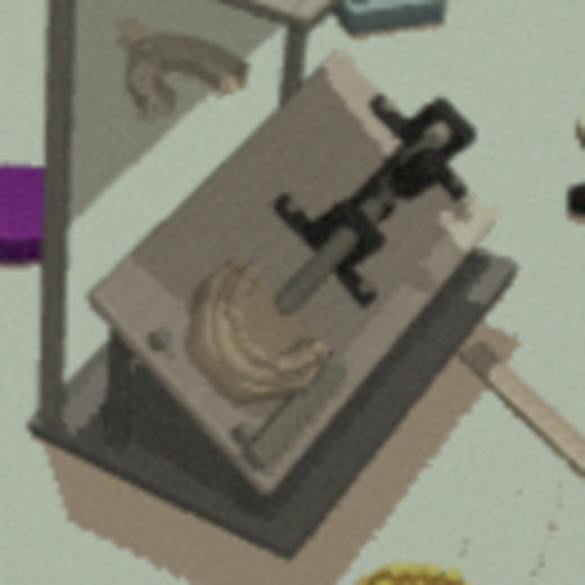

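View pics/tp_crop.png

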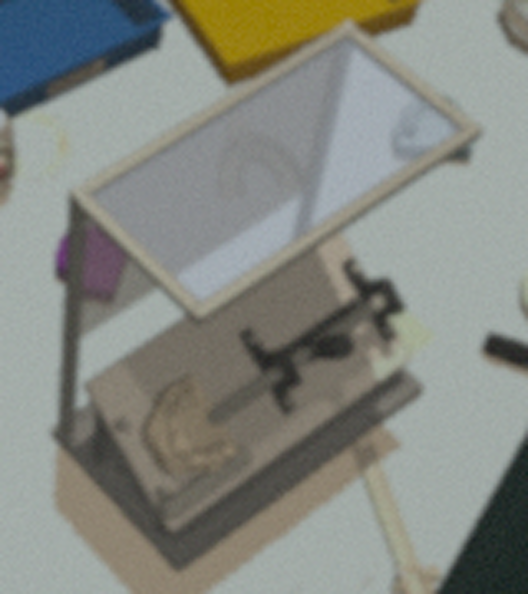

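View pics/sc_crop.png

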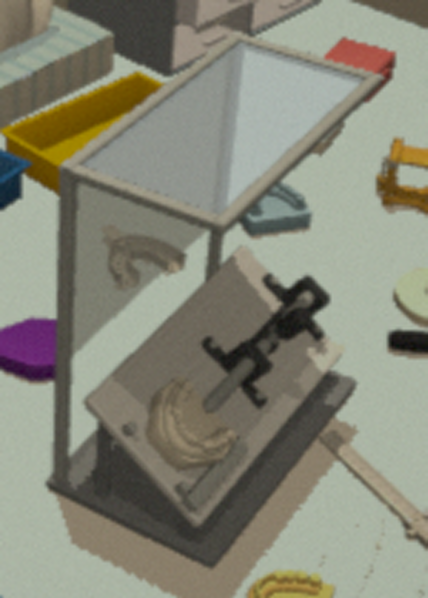

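```bash
cat > fit.py <<'E'
from h import *
from scipy.optimize import least_squares
SC={'LL':(378.2,283.4),'UL':(341.1,239.9),'UR':(394.4,187.2),'LR':(430.4,222.6),'gFL':(387.2,180),'gBL':(331.8,159.6),'gBR':(392.5,113.3),'gFR':(443.3,126.3)}
TP={'LL':(361.5,269.1),'UL':(337.3,226.7),'UR':(411.5,181.2),'gFL':(370.6,205.5),'gBL':(332.7,169.1),'gBR':(416,117.6),'gFR':(454.8,149.4)}
def pts(g):
    return {'LL':(-.065,.125,.035),'LR':(-.065,-.125,.035),'UL':(.0374,.125,.1067),'UR':(.0374,-.125,.1067),
     'gFL':(g,.1225,.29),'gFR':(g,-.1225,.29),'gBL':(g+.114,.1225,.29),'gBR':(g+.114,-.1225,.29)}
def T(p,P):
    return R.from_euler('z',p[2]).apply(P)+[p[0],p[1],0]
def res(p):
    r=[];q=pts(p[3])
    for c,S in (("scene",SC),("top",TP)):
        for k in S: r.append((proj(c,T(p,np.array(q[k])))[0]-S[k]))
    return np.array(r).ravel()
if __name__=="__main__":
    s=least_squares(res,[.53,-.07,-0.1,0],loss='soft_l1')
    print(s.x); print(res(s.x).reshape(-1,2).round(1))
E
python3 fit.py
```

```text
[ 0.53982944 -0.10308813  0.19358668 -0.05314575]
[[ 1.9  0.5]
 [-1.3 -0.7]
 [ 1.2 -3.3]
 [-0.  -0.4]
 [-0.4 -0.6]
 [ 1.4  0.3]
 [ 1.6 -1. ]
 [-1.   0.1]
 [ 0.3  2.5]
 [-2.1 -0.2]
 [ 0.2 -6.6]
 [-1.5  0.7]
 [-0.5  1.4]
 [ 0.6  0.3]
 [-0.3 -1.3]]
```

```bash
cat > ov.py <<'E'
from fit import *
s=least_squares(res,[.53,-.07,.2,0],loss='soft_l1').x
c35,s35=np.cos(np.radians(35)),np.sin(np.radians(35))
def pl(u,v,n): # u up-slope from lower edge, v stand y, n off plate
    return np.array([-.065+u*c35-n*s35, v, .035+u*s35+n*c35])
def W(P): return T(s,np.array(P))
if __name__=="__main__":
    import sys
    for c,(x0,y0,x1,y1) in (("scene",(310,100,460,310)),("top",(310,100,470,290))):
        f=2.85
        im=cv2.imread(f"pics/{c}0.png"); im=cv2.resize(im,None,fx=f,fy=f,interpolation=cv2.INTER_CUBIC)
        def L(pp,col):
            q=(proj(c,np.array([W(p) for p in pp]))+.5)*f
            cv2.polylines(im,[q.astype(int)],False,col,1,cv2.LINE_AA)
        L([pl(0,.125,0),pl(.125,.125,0),pl(.125,-.125,0),pl(0,-.125,0),pl(0,.125,0)],(0,0,255))
        g=s[3]
        L([(g,.1225,.29),(g,-.1225,.29),(g+.114,-.1225,.29),(g+.114,.1225,.29),(g,.1225,.29)],(0,255,0))
        # grid on plate 
        for v in np.arange(-.1,.11,.05): L([pl(0,v,0),pl(.125,v,0)],(255,255,0))
        for u in (.025,.05,.075,.1): L([pl(u,.125,0.026),pl(u,-.125,.026)],(255,0,255))
        cv2.imwrite(f"pics/ov_{c}.png",im[int(y0*f):int(y1*f),int(x0*f):int(x1*f)])
E
python3 ov.py
```

```text
(no output)
```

View pics/ov_scene.png

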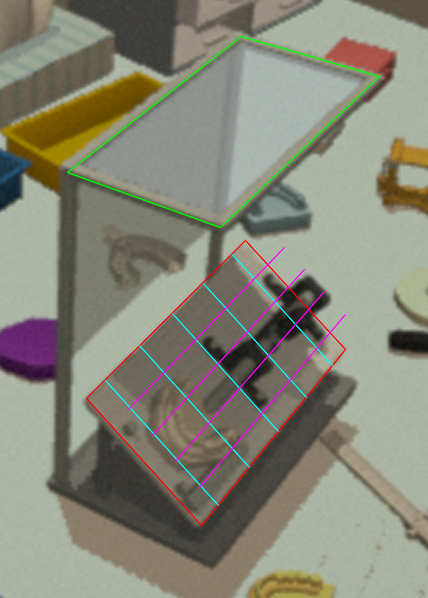

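View pics/ov_top.png

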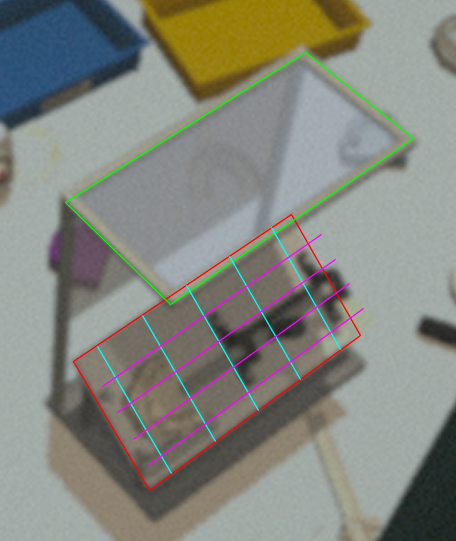

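Run:
```python
import cv2,numpy as np
a=cv2.imread("pics/scene0.png")[190:250,375:435]
b=cv2.imread("pics/top0.png")[180:250,365:445]
for n,i,f in(("k1",a,9.5),("k2",b,8)):
    i=cv2.convertScaleAbs(cv2.resize(i,None,fx=f,fy=f,interpolation=cv2.INTER_CUBIC),alpha=1.5,beta=10)
    cv2.imwrite(f"pics/{n}.png",i)
```

```text
(no output)
```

View pics/k1.png

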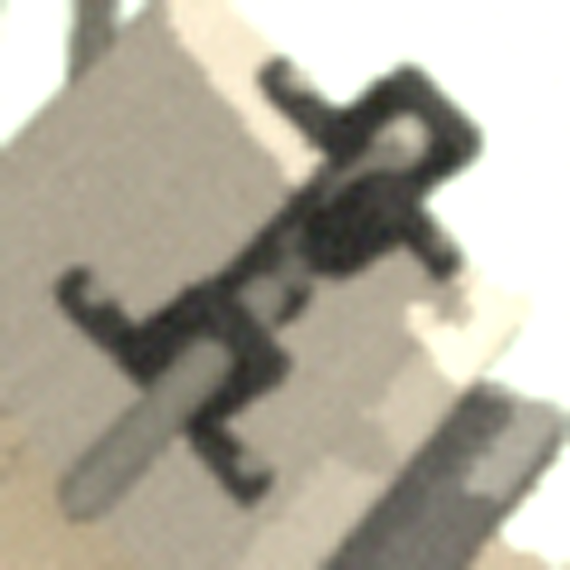

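View pics/k2.png

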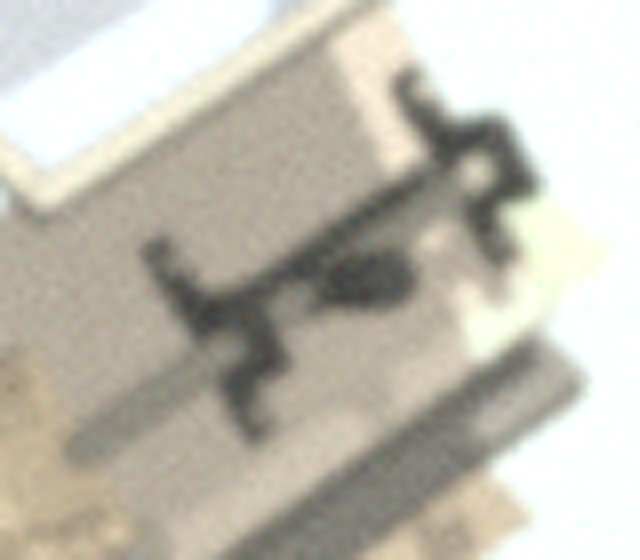

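Run:
```python
from ov import *
def sol(sc,tp,n=None):
    def r(x):
        P=W(pl(x[0],x[1],x[2] if n is None else n))
        return np.r_[proj("scene",P)[0]-sc,proj("top",P)[0]-tp]
    q=least_squares(r,[.06,-.05,.03] if n is None else [.06,-.05]); return q.x.round(4),q.fun.round(1)
for nm,a,b,n in (("knob",(412.4,213.4),(411.25,214.6),.06),("rod tip top",(384.2,242.3),(375.8,236),.03)):
    print(nm,sol(a,b),sol(a,b,n))
```

```text
knob (array([ 0.0563, -0.035 ,  0.0553]), array([ 0.1,  0. , -0.1, -0.1])) (array([ 0.0572, -0.0312]), array([ 0.3, -0.4, -0.3,  0.3]))
rod tip top (array([0.0553, 0.0572, 0.0223]), array([-0.1, -0.1,  0.1,  0.1])) (array([0.0568, 0.0625]), array([ 0.3, -0.7, -0.4,  0.6]))
```

```bash
cat > ov2.py <<'E'
from ov import *
def draw(tag,uk,vk,uc,vc,extra=None,src="0"):
    for c,(x0,y0,x1,y1) in (("scene",(335,175,440,290)),("top",(330,165,450,280))):
        f=5
        im=cv2.imread(f"pics/{c}{src}.png"); im=cv2.resize(im,None,fx=f,fy=f,interpolation=cv2.INTER_CUBIC)
        im=cv2.convertScaleAbs(im,alpha=1.4)
        def L(pp,col):
            q=(proj(c,np.array([W(p) for p in pp]))+.5)*f
            cv2.polylines(im,[q.astype(int)],False,col,1,cv2.LINE_AA)
        th=np.linspace(0,2*np.pi,25)
        for n in (.0475,.0725): L([pl(uk+.009*np.cos(t),vk+.009*np.sin(t),n) for t in th],(0,0,255))
        for a in (-.006,.006):
            L([pl(uk+a,vk+.093,.026),pl(uk+a,vk-.1,.026)],(255,0,255))
        for v in (vk+.026,vk-.079): L([pl(uk-.012,v,0),pl(uk-.012,v,.036),pl(uk+.012,v,.036),pl(uk+.012,v,0)],(0,255,0))
        for n in (0,.018): L([pl(uc-.034,vc-.028,n),pl(uc-.034,vc+.028,n),pl(uc+.034,vc+.028,n),pl(uc+.034,vc-.028,n),pl(uc-.034,vc-.028,n)],(255,255,0))
        cv2.imwrite(f"pics/{tag}_{c}.png",im[y0*f:y1*f,x0*f:x1*f])
if __name__=="__main__": draw("m1",.057,-.033,.0565,.074)
E
python3 ov2.py
```

```text
Traceback (most recent call last):
  File "ov2.py", line 1, in <module>
    from ov import *
  File "ov.py", line 2, in <module>
    s=least_squares(res,[.53,-.07,.2,0],loss='soft_l1').x
      ~~~~~~~~~~~~~^^^^^^^^^^^^^^^^^^^^^^^^^^^^^^^^^^^^
  File "fit.py", line 13, in res
    for k in S: r.append((proj(c,T(p,np.array(q[k])))[0]-S[k]))
                          ~~~~^^^^^^^^^^^^^^^^^^^^^^^
  File "h.py", line 12, in proj
    q=robot.camera_params(c); e=q["extrinsics"]
ValueError: time passes only in moves, steps and waits
```

Run:
```python
from bench import robot
import pickle
try: pickle.dump({c:robot.camera_params(c) for c in("scene","top")},open("cam.pkl","wb")); print("ok")
except Exception as e: print(repr(e))
try: print(robot.get_obs()["time"])
except Exception as e: print(repr(e))
```

```text
ok
0.8
```

```bash
sed -i 's/robot.camera_params(c)/CAM[c]/g; 3a import pickle; CAM=pickle.load(open("cam.pkl","rb"))' h.py; sed -i 's/^s=least.*/s=np.array([0.53982944,-0.10308813,0.19358668,-0.05314575])/' ov.py
python3 ov2.py
```

```text
(no output)
```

View pics/m1_scene.png

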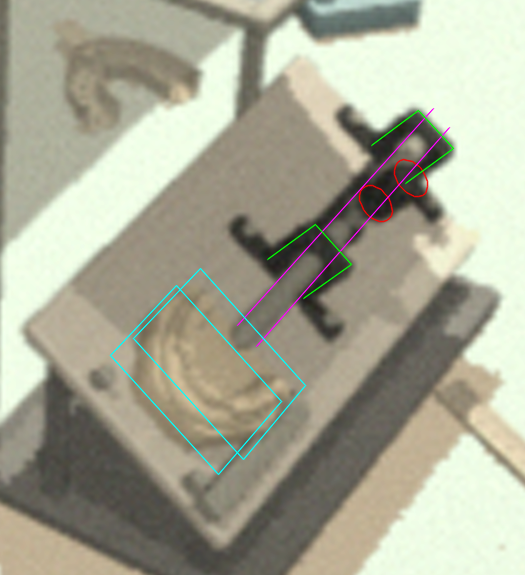

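View pics/m1_top.png

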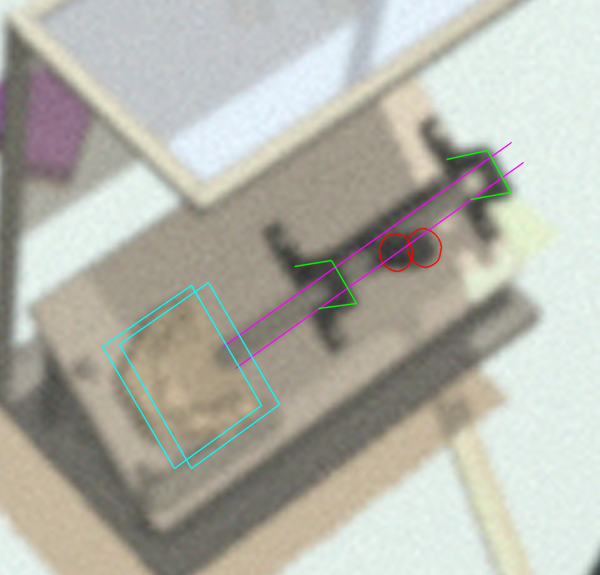

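Run:
```python
from ov import *
def inv(c,px,n):
    r=lambda x: proj(c,W(pl(x[0],x[1],n)))[0]-px
    return least_squares(r,[.06,0]).x.round(4)
print("stop1",inv("scene",(355.6,250.4),.007),inv("top",(347,238.4),.007))
print("stop2",inv("scene",(374,272.4),.007),inv("top",(358.6,259),.007))
print("knob",inv("scene",(412.4,213.4),.06),inv("top",(411.25,214.6),.06))
print("tip",inv("scene",(384.2,242.3),.03),inv("top",(375.8,236),.03))
n=W(pl(0,0,1))-W(pl(0,0,0)); print("normal",n)
for nm,p in (("knob",pl(.057,-.032,.06)),("cast",pl(.0565,.074,.009))): print(nm,W(p))
```

```text
stop1 [0.0859 0.1193] [0.0872 0.1174]
stop2 [0.0267 0.1223] [0.031  0.1185]
knob [ 0.0572 -0.0295] [ 0.0573 -0.0323]
tip [0.0564 0.0646] [0.0575 0.061 ]
normal [-0.56286234 -0.11034452  0.81915204]
knob [ 0.49424751 -0.14463321  0.11684298]
cast [ 0.5021593  -0.03506446  0.07477944]
```

```bash
cat > go.py <<'E'
from ov import *
from bench import robot
ys=R.from_euler('z',s[2]).apply([0,1,0])
nn=W(pl(0,0,1))-W(pl(0,0,0))
us=W(pl(1,0,0))-W(pl(0,0,0))
RT=R.from_matrix(np.c_[-ys,-nn,np.cross(-ys,-nn)])
def state():
    o=robot.get_obs(); return np.array(o["tool_pos"]),R.from_euler('xyz',o["ee_rot"]),o
def toPlate(P):
    Q=R.from_euler('z',-s[2]).apply(P-np.array([s[0],s[1],0]))-[-.065,0,.035]
    return np.array([Q[0]*c35+Q[2]*s35,Q[1],-Q[0]*s35+Q[2]*c35])
def delta(P,Rt=RT):
    p,r,o=state()
    d=r.inv().apply(P-p); rv=(r.inv()*Rt).as_rotvec()
    print("t",round(o["time"],2),"tcp",p.round(4),"plate u,v,n",toPlate(p).round(4),"w",round(o["width"],4),"F",np.round(o["wrist_force"],1),"j",np.round(o["joint_positions"],2))
    print("rotvec",rv.round(3),"shift",d.round(4),"|deg|",np.degrees(np.linalg.norm(rv)).round(1),"|mm|",(1e3*np.linalg.norm(d)).round(1))
    return rv,d
E
python3 - <<'E'
from go import *
print(RT.as_matrix().round(3))
delta(W(pl(.057,-.032,.16)))
print(W(pl(.057,-.032,.16)))
E
```

```text
[[ 0.192  0.563  0.804]
 [-0.981  0.11   0.158]
 [ 0.    -0.819  0.574]]
t 0.8 tcp [ 0.1529 -0.5283  0.2055] plate u,v,n [-0.227  -0.3429  0.3671] w 0.094 F [-0.  -1.   0.4] j [-1.39  0.09  1.37 -0.    1.68 -0.1 ]
rotvec [ 0.61   0.085 -0.027] shift [-0.2787  0.0067  0.3774] |deg| 35.4 |mm| 469.2
[ 0.43796128 -0.15566766  0.19875818]
```

Call:
arm_command:
  series: "0 0 0 -0.028 -0.003 0.037 0.06; 0 0 0 -0.028 -0.003 0.037 0.06; 0 0 0 -0.028 -0.003 0.037 0.06; 0 0 0 -0.028 -0.003 0.037 0.06; 0 0 0 -0.028 -0.003 0.037 0.06; 0 0 0 -0.028 -0.003 0.037 0.06; 0.14 0 0 0 0 0 0.06; 0.14 0 0 0 0 0 0.06; 0.14 0 0 0 0 0 0.06; 0.14 0 0 0 0 0 0.06"

```text
time: 1.8
tool_pos: [0.3402, -0.2854, 0.2281]
ee_rot: [-0.987, -0.012, -1.248]
wrist_force: [-0.2, -0.3, 0.1]
width: 0.0603
```

Run:
```python
from go import *
delta(W(pl(.057,-.032,.16)))
```

```text
t 1.8 tcp [ 0.3402 -0.2854  0.2281] plate u,v,n [-0.0252 -0.1405  0.2534] w 0.0603 F [-0.2 -0.3  0.1] j [-1.3  -0.3   1.79  0.59  1.65 -0.  ]
rotvec [ 0.026  0.113 -0.063] shift [-0.0924  0.0974  0.0961] |deg| 7.6 |mm| 165.1
```

Call:
arm_command:
  series: "0.013 0.056 -0.031 -0.023 0.018 0.024 0.06; 0.013 0.057 -0.031 -0.023 0.018 0.024 0.06; 0 0 0 -0.023 0.018 0.024 0.06; 0 0 0 -0.023 0.018 0.024 0.06; 0 0 0 0 0 0 0.06"

```text
time: 2.3
tool_pos: [0.4308, -0.1766, 0.2198]
ee_rot: [-0.958, 0.005, -1.416]
wrist_force: [-1.1, 0.3, 0.6]
width: 0.0598
```

Run:
```python
from go import *
for c in ["scene","top"]:
    cv2.imwrite(f"pics/{c}1.png",robot.snapshot(c))
delta(W(pl(.057,-.032,.16)))
delta(W(pl(.057,-.032,.043)))
for c in ["scene","top"]:
    im=cv2.imread(f"pics/{c}1.png")[90:290,300:480]
    cv2.imwrite(f"pics/c1_{c}.png",cv2.resize(im,None,fx=3,fy=3,interpolation=cv2.INTER_CUBIC))
```

```text
t 2.4 tcp [ 0.4295 -0.1798  0.2196] plate u,v,n [ 0.0583 -0.054   0.1845] w 0.0599 F [-0.3  0.2 -0.3] j [-0.92 -0.46  1.93  0.54  1.39  0.48]
rotvec [-0.001 -0.038  0.022] shift [-0.0225  0.024  -0.0022] |deg| 2.5 |mm| 33.0
t 2.4 tcp [ 0.4295 -0.1798  0.2196] plate u,v,n [ 0.0583 -0.054   0.1845] w 0.0599 F [-0.3  0.2 -0.3] j [-0.92 -0.46  1.93  0.54  1.39  0.48]
rotvec [-0.001 -0.038  0.022] shift [-0.025   0.141  -0.0023] |deg| 2.5 |mm| 143.2
```

View pics/c1_scene.png

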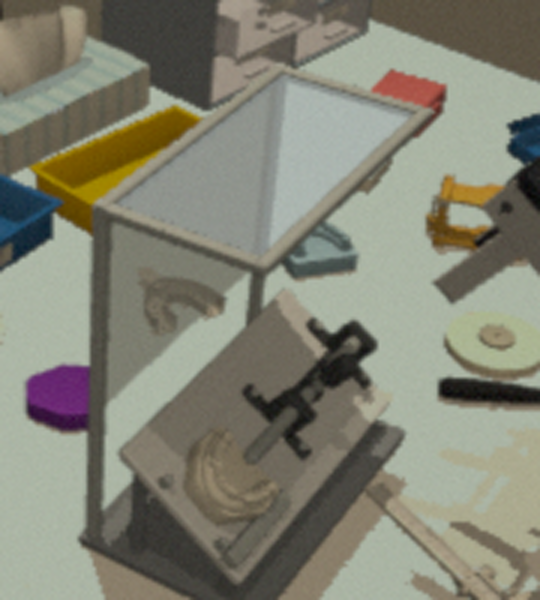

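View pics/c1_top.png

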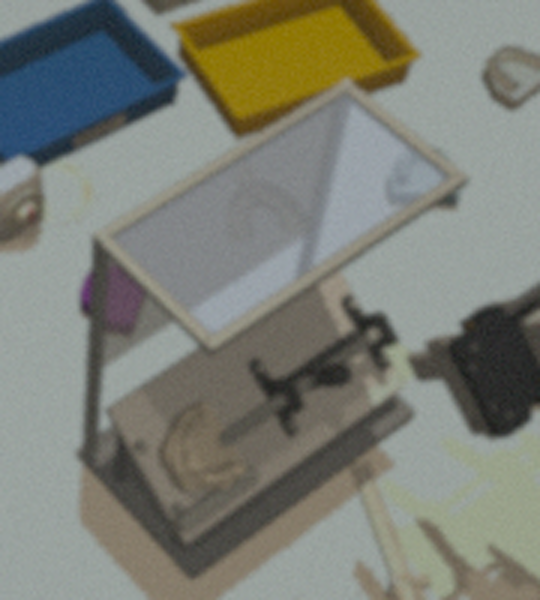

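Run:
```python
from go import *
p,r,o=state()
for f in (-.03,.03):
  for c in ("scene","top"): print(c,proj(c,p+r.apply([f,0,0])), ((proj(c,p+r.apply([f,0,0]))-[300,90])*3).round())
```

```text
scene [[448.95160132 186.3484399 ]] [[447. 289.]]
top [[439.22926542 210.94353336]] [[418. 363.]]
scene [[461.45664902 173.45534729]] [[484. 250.]]
top [[459.39661051 197.62498119]] [[478. 323.]]
```

Call:
arm_command:
  series: "0 -0.038 0.022 -0.023 0.02 -0.002 0.06; 0 0 0 0 0.03 0 0.06; 0 0 0 0 0.03 0 0.06; 0 0 0 0 0 0 0.06"

```text
time: 2.8
tool_pos: [0.4691, -0.1552, 0.153]
ee_rot: [-0.96, -0.006, -1.385]
wrist_force: [-0.4, -0.2, -1.2]
width: 0.0601
```

Run:
```python
from go import *
for c in ["scene","top"]:
    cv2.imwrite(f"pics/{c}2.png",robot.snapshot(c))
delta(W(pl(.057,-.032,.043)))
for c in ["scene","top"]:
    im=cv2.imread(f"pics/{c}2.png")[150:270,350:470]
    cv2.imwrite(f"pics/c2_{c}.png",cv2.resize(im,None,fx=4.8,fy=4.8,interpolation=cv2.INTER_CUBIC))
p,r,o=state()
for f in (-.03,.03):
  for c in ("scene","top"): print(c, ((proj(c,p+r.apply([f,0,0]))-[350,150])*4.8).round())
```

```text
t 2.9 tcp [ 0.47   -0.1567  0.157 ] plate u,v,n [ 0.0587 -0.0392  0.1079] w 0.0598 F [-0.5 -0.5  0.8] j [-0.79 -0.38  2.    0.53  1.19  0.48]
rotvec [-0.005 -0.001  0.014] shift [-0.0081  0.0648 -0.002 ] |deg| 0.8 |mm| 65.3
scene [[344. 277.]]
top [[311. 325.]]
scene [[402. 211.]]
top [[402. 260.]]
```

View pics/c2_scene.png

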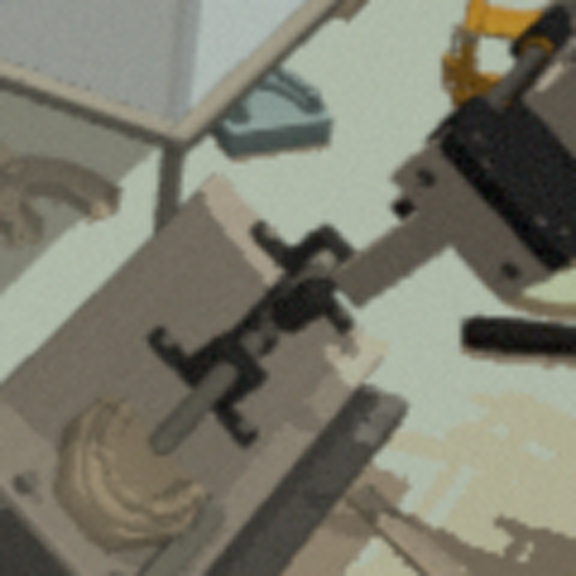

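View pics/c2_top.png

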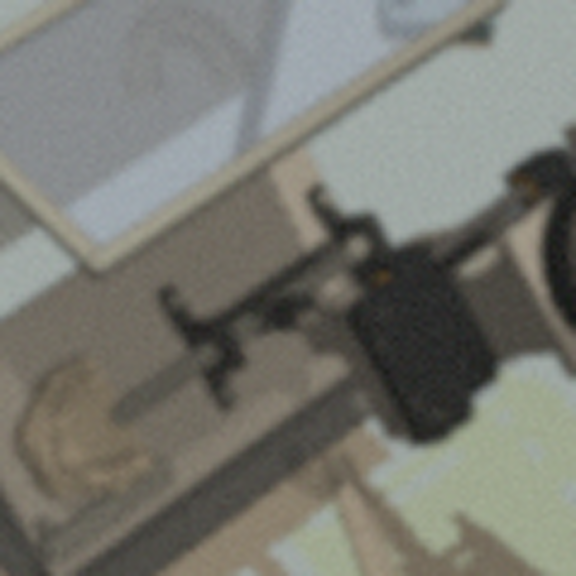

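Call:
arm_command:
  series: "0 0 0.014 -0.008 0.01 -0.002 0.06; 0 0 0 0 0.02 0 0.06; 0 0 0 0 0.02 0 0.06; 0 0 0 0 0.012 0 0.06; 0 0 0 0 0 0 0.06"

```text
time: 3.4
tool_pos: [0.504, -0.1483, 0.1107]
ee_rot: [-0.948, -0.008, -1.385]
wrist_force: [-1.1, -0.4, 0.4]
width: 0.0597
```

Run:
```python
from go import *
for c in ["scene","top"]:
    cv2.imwrite(f"pics/{c}3.png",robot.snapshot(c))
delta(W(pl(.057,-.032,.043)))
for c in ["scene","top"]:
    im=cv2.imread(f"pics/{c}3.png")[150:270,350:470]
    cv2.imwrite(f"pics/c3_{c}.png",cv2.resize(im,None,fx=4.8,fy=4.8,interpolation=cv2.INTER_CUBIC))
```

```text
t 3.5 tcp [ 0.5043 -0.1488  0.1122] plate u,v,n [ 0.0618 -0.0381  0.051 ] w 0.0595 F [ 0.9 -0.7  0.1] j [-0.71 -0.28  2.03  0.55  1.04  0.48]
rotvec [-0.014 -0.001  0.013] shift [-0.0062  0.0078 -0.0049] |deg| 1.1 |mm| 11.1
```

View pics/c3_scene.png

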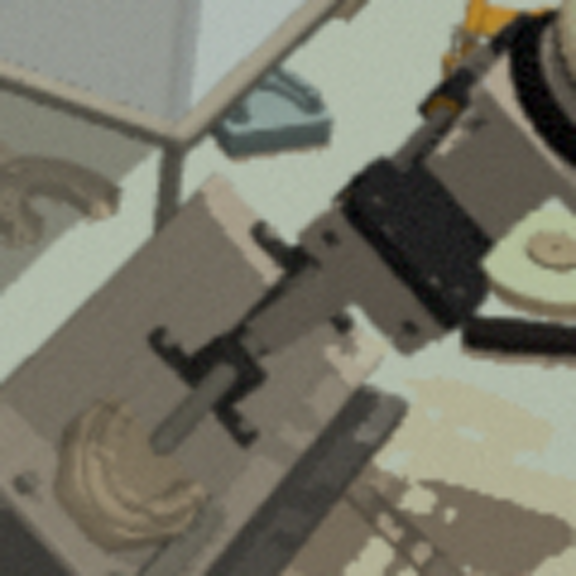

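View pics/c3_top.png

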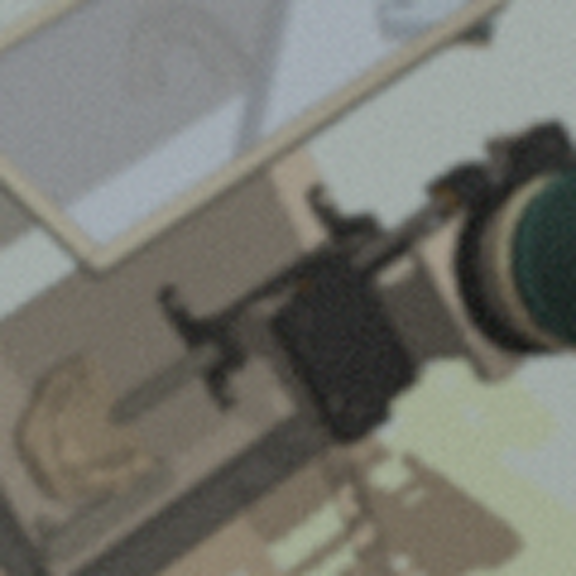

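Call:
arm_command:
  series: "-0.014 0 0.013 -0.007 0.008 -0.005 0.06; 0 0 0 0 0 0 0.06; 0 0 0 0 0 0 0.06"

```text
time: 3.8
tool_pos: [0.5039, -0.1429, 0.1048]
ee_rot: [-0.958, -0.002, -1.379]
wrist_force: [0.8, -0.6, 0.5]
width: 0.06
```

Run:
```python
from go import *
delta(W(pl(.057,-.032,.043)))
```

```text
t 3.8 tcp [ 0.5039 -0.1429  0.1048] plate u,v,n [ 0.0581 -0.0321  0.0445] w 0.06 F [ 0.8 -0.6  0.5] j [-0.69 -0.27  2.03  0.54  1.03  0.48]
rotvec [-0.001 -0.     0.002] shift [-0.0001  0.0015 -0.0011] |deg| 0.2 |mm| 1.9
```

Call:
arm_command:
  series: "0 0 0 0 0.0015 -0.001 0.005; 0 0 0 0 0 0 0.005; 0 0 0 0 0 0 0.005; 0 0 0 0 0 0 0.005; 0 0 0 0 0 0 0.005"

```text
time: 4.3
tool_pos: [0.5041, -0.1432, 0.1039]
ee_rot: [-0.957, -0.003, -1.379]
wrist_force: [-0.2, 0.1, 0.1]
width: 0.0235
```

Run:
```python
from go import *
delta(W(pl(.057,-.032,.043)))
```

```text
t 4.3 tcp [ 0.5041 -0.1432  0.1039] plate u,v,n [ 0.0577 -0.0325  0.0437] w 0.0235 F [-0.2  0.1  0.1] j [-0.69 -0.27  2.04  0.55  1.03  0.48]
rotvec [-0.003  0.     0.004] shift [-0.0005  0.0007 -0.0007] |deg| 0.3 |mm| 1.1
```

Call:
arm_command:
  series: "0 0 0 0 0 0 0.005; 0 0 0 0 0 0 0.005; 0 0 0 0 0 0 0.005"

```text
time: 4.6
tool_pos: [0.5039, -0.1421, 0.1038]
ee_rot: [-0.958, -0.001, -1.378]
wrist_force: [-0.2, 0.3, 0.2]
width: 0.0171
```

Run:
```python
from go import *
delta(W(pl(.057,-.032,.043)))
```

```text
t 4.6 tcp [ 0.5039 -0.1421  0.1038] plate u,v,n [ 0.0577 -0.0314  0.0436] w 0.0171 F [-0.2  0.3  0.2] j [-0.69 -0.27  2.04  0.55  1.03  0.48]
rotvec [-0.002  0.     0.001] shift [ 0.0006  0.0006 -0.0007] |deg| 0.2 |mm| 1.1
```

Call:
arm_command:
  series: "0 0 0 0.004 0 0 0.005; 0 0 0 0.004 0 0 0.005; 0 0 0 0.004 0 0 0.005; 0 0 0 0.004 0 0 0.005"

```text
time: 5.0
tool_pos: [0.5058, -0.1517, 0.1037]
ee_rot: [-0.958, 0.012, -1.368]
wrist_force: [-6.4, 8.5, 6.5]
width: 0.0172
```

Run:
```python
from go import *
delta(W(pl(.057,-.0464,.043)))
p,r,o=state(); print(r.inv().apply(o["wrist_force"]))
```

```text
t 5.0 tcp [ 0.5058 -0.1517  0.1037] plate u,v,n [ 0.0576 -0.0412  0.0436] w 0.0172 F [-6.4  8.5  6.5] j [-0.72 -0.24  2.01  0.56  1.05  0.45]
rotvec [-0.002  0.    -0.015] shift [ 0.0053  0.0005 -0.0006] |deg| 0.9 |mm| 5.3
[-9.71032223 -7.8114527  -0.02052816]
```

Call:
arm_command:
  series: "0 0 -0.012 0.004 0 0 0.005; 0 0 -0.005 0.004 0 0 0.005; 0 0 0 0.004 0 0 0.005"

```text
time: 5.3
tool_pos: [0.5064, -0.1551, 0.1037]
ee_rot: [-0.959, 0.016, -1.366]
wrist_force: [-7.3, 11.4, 8.0]
width: 0.0168
```

```bash
cat > st.py <<'E'
from go import *
delta(W(pl(.057,-.0314,.043)))
p,r,o=state(); print("F tool",r.inv().apply(o["wrist_force"]).round(1),"drawn est",round(-.0314-toPlate(p)[1],4))
E
python3 st.py
```

```text
t 5.3 tcp [ 0.5064 -0.1551  0.1037] plate u,v,n [ 0.0575 -0.0446  0.0435] w 0.0168 F [-7.3 11.4  8. ] j [-0.73 -0.24  2.01  0.57  1.06  0.44]
rotvec [-0.001 -0.    -0.02 ] shift [-0.0131  0.0008 -0.0005] |deg| 1.1 |mm| 13.2
F tool [-12.8  -9.2   0.5] drawn est 0.0132
```

Call:
arm_command:
  series: "0 0 -0.01 0.006 0 0 0.005; 0 0 0 0.006 0 0 0.005; 0 0 0 0.006 0 0 0.005"

```text
time: 5.6
tool_pos: [0.5065, -0.1549, 0.1034]
ee_rot: [-0.96, 0.044, -1.348]
wrist_force: [-11.1, 16.7, 11.5]
width: 0.0176
```

```bash
python3 st.py
```

```text
t 5.6 tcp [ 0.5065 -0.1549  0.1034] plate u,v,n [ 0.0575 -0.0444  0.0433] w 0.0176 F [-11.1  16.7  11.5] j [-0.74 -0.21  1.99  0.59  1.1   0.41]
rotvec [ 0.001 -0.001 -0.053] shift [-0.013   0.0009 -0.0005] |deg| 3.0 |mm| 13.0
F tool [-19.2 -12.8   0.3] drawn est 0.013
```

Call:
arm_command:
  series: "0 0 -0.02 -0.005 0 0 0.005; 0 0 -0.02 -0.005 0 0 0.005; 0 0 -0.01 -0.005 0 0 0.005; 0 0 0 -0.004 0 0 0.005; 0 0 0 -0.003 0 0 0.005"

```text
time: 6.1
tool_pos: [0.5044, -0.1452, 0.1037]
ee_rot: [-0.959, -0.025, -1.395]
wrist_force: [3.8, -6.3, -4.0]
width: 0.0172
```

```bash
python3 st.py
```

```text
t 6.1 tcp [ 0.5044 -0.1452  0.1037] plate u,v,n [ 0.0576 -0.0345  0.0436] w 0.0172 F [ 3.8 -6.3 -4. ] j [-0.68 -0.28  2.04  0.52  1.    0.51]
rotvec [-0.001  0.     0.03 ] shift [-0.0031  0.0005 -0.0006] |deg| 1.7 |mm| 3.2
F tool [ 6.8  4.9 -0.2] drawn est 0.0031
```

```bash
cat >> st.py <<'E'
g=p-r.apply([0,.0188,0]); print("grasp drawn",round(-.0314-toPlate(g)[1],4), "grasp plate",toPlate(g).round(4))
E
python3 st.py|tail -1
```

```text
grasp drawn 0.0025 grasp plate [ 0.0576 -0.0339  0.0624]
```

Call:
arm_command:
  series: "0 0 0.01 -0.004 0 0 0.005; 0 0 0.005 -0.004 0 0 0.005; 0 0 0 -0.003 0 0 0.005"

```text
time: 6.4
tool_pos: [0.504, -0.1426, 0.1037]
ee_rot: [-0.958, -0.03, -1.398]
wrist_force: [4.4, -6.1, -6.4]
width: 0.0174
```

```bash
python3 st.py
```

```text
t 6.4 tcp [ 0.504  -0.1426  0.1037] plate u,v,n [ 0.0576 -0.0319  0.0436] w 0.0174 F [ 4.4 -6.1 -6.4] j [-0.67 -0.29  2.05  0.52  0.99  0.52]
rotvec [-0.002  0.001  0.037] shift [-0.0005  0.0006 -0.0006] |deg| 2.1 |mm| 1.0
F tool [ 6.6  7.3 -1.1] drawn est 0.0005
grasp drawn -0.0002 grasp plate [ 0.0576 -0.0312  0.0624]
```

Call:
arm_command:
  series: "0 0 0 0.006 0 0 0.005; 0 0 0 0.006 0 0 0.005; 0 0 0 0.006 0 0 0.005; 0 0 -0.005 0.006 0 0 0.005; 0 0 -0.005 0.006 0 0 0.005; 0 0 -0.005 0.006 0 0 0.005; 0 0 -0.005 0.006 0 0 0.005"

```text
time: 7.1
tool_pos: [0.508, -0.1636, 0.1035]
ee_rot: [-0.959, -0.002, -1.382]
wrist_force: [-10.1, 18.7, 11.6]
width: 0.0175
```

```bash
python3 st.py
```

```text
t 7.1 tcp [ 0.508  -0.1636  0.1035] plate u,v,n [ 0.0574 -0.0532  0.0435] w 0.0175 F [-10.1  18.7  11.6] j [-0.73 -0.23  2.01  0.56  1.04  0.45]
rotvec [-0.001 -0.003  0.004] shift [-0.0218  0.0004 -0.0005] |deg| 0.3 |mm| 21.8
F tool [-20.2 -13.2   1.4] drawn est 0.0218
grasp drawn 0.0217 grasp plate [ 0.0574 -0.0531  0.0623]
```

Call:
arm_command:
  series: "0 0 0 -0.005 0 0 0.005; 0 0 0 -0.005 0 0 0.005; 0 0 0 -0.005 0 0 0.005; 0 0 0.005 -0.005 0 0 0.005; 0 0 0.005 -0.005 0 0 0.005"

```text
time: 7.6
tool_pos: [0.506, -0.1536, 0.1038]
ee_rot: [-0.958, -0.023, -1.395]
wrist_force: [5.7, -7.6, -5.8]
width: 0.0174
```

```bash
python3 st.py
```

```text
t 7.6 tcp [ 0.506  -0.1536  0.1038] plate u,v,n [ 0.0575 -0.0431  0.0436] w 0.0174 F [ 5.7 -7.6 -5.8] j [-0.7  -0.27  2.03  0.53  1.01  0.49]
rotvec [-0.002 -0.001  0.029] shift [-0.0117  0.0003 -0.0006] |deg| 1.7 |mm| 11.7
F tool [8.4 7.4 0.1] drawn est 0.0117
grasp drawn 0.0111 grasp plate [ 0.0575 -0.0425  0.0624]
```

Call:
arm_command:
  series: "0 0 0 -0.005 0 0 0.005; 0 0 0 -0.005 0 0 0.005; 0 0 0 -0.003 0 0 0.005; 0 0 0 -0.003 0 0 0.005"

```text
time: 8.0
tool_pos: [0.5055, -0.1511, 0.1038]
ee_rot: [-0.956, -0.048, -1.412]
wrist_force: [4.6, -6.8, -4.4]
width: 0.0177
```

```bash
python3 st.py
```

```text
t 8.0 tcp [ 0.5055 -0.1511  0.1038] plate u,v,n [ 0.0576 -0.0405  0.0437] w 0.0177 F [ 4.6 -6.8 -4.4] j [-0.67 -0.29  2.05  0.51  0.97  0.52]
rotvec [-0.003 -0.001  0.059] shift [-0.0091  0.0002 -0.0006] |deg| 3.4 |mm| 9.1
F tool [7.2 5.9 0.1] drawn est 0.0091
grasp drawn 0.008 grasp plate [ 0.0575 -0.0394  0.0625]
```

Call:
arm_command:
  series: "0 0 0.03 -0.006 0 0 0.005; 0 0 0.02 -0.006 0 0 0.005; 0 0 0.01 -0.005 0 0 0.005"

```text
time: 8.3
tool_pos: [0.5047, -0.1466, 0.1038]
ee_rot: [-0.956, -0.022, -1.392]
wrist_force: [6.5, -6.8, -6.7]
width: 0.0171
```

```bash
python3 st.py
```

```text
t 8.3 tcp [ 0.5047 -0.1466  0.1038] plate u,v,n [ 0.0576 -0.0359  0.0437] w 0.0171 F [ 6.5 -6.8 -6.7] j [-0.69 -0.28  2.04  0.53  1.    0.49]
rotvec [-0.004  0.001  0.027] shift [-0.0046  0.0006 -0.0006] |deg| 1.5 |mm| 4.6
F tool [7.7 8.6 0.2] drawn est 0.0045
grasp drawn 0.004 grasp plate [ 0.0575 -0.0354  0.0625]
```

Pushed back about 18 mm. Second gain: pull to 31 mm.

Call:
arm_command:
  series: "0 0 0 0.006 0 0 0.005; 0 0 0 0.006 0 0 0.005; 0 0 0 0.006 0 0 0.005; 0 0 -0.005 0.006 0 0 0.005; 0 0 -0.005 0.006 0 0 0.005; 0 0 -0.005 0.006 0 0 0.005; 0 0 -0.005 0.006 0 0 0.005; 0 0 -0.005 0.006 0 0 0.005"

```text
time: 9.1
tool_pos: [0.5095, -0.1714, 0.1035]
ee_rot: [-0.957, 0.008, -1.376]
wrist_force: [-9.9, 17.3, 11.2]
width: 0.0172
```

```bash
python3 st.py
```

```text
t 9.1 tcp [ 0.5095 -0.1714  0.1035] plate u,v,n [ 0.0574 -0.0612  0.0434] w 0.0172 F [-9.9 17.3 11.2] j [-0.75 -0.21  1.99  0.57  1.05  0.42]
rotvec [-0.003 -0.003 -0.007] shift [-0.0298  0.0006 -0.0005] |deg| 0.5 |mm| 29.8
F tool [-19.  -12.7   1.2] drawn est 0.0298
grasp drawn 0.0299 grasp plate [ 0.0574 -0.0613  0.0622]
```

At the third stop (about 30 mm). Push back about 17 mm again.

Call:
arm_command:
  series: "0 0 0 -0.006 0 0 0.005; 0 0 0 -0.006 0 0 0.005; 0 0 0.01 -0.006 0 0 0.005; 0 0 0.015 -0.006 0 0 0.005; 0 0 0.015 -0.006 0 0 0.005; 0 0 0.015 -0.006 0 0 0.005; 0 0 0.01 -0.006 0 0 0.005; 0 0 0.01 -0.006 0 0 0.005"

```text
time: 9.9
tool_pos: [0.5066, -0.1562, 0.1037]
ee_rot: [-0.954, 0.004, -1.374]
wrist_force: [8.0, -7.0, -7.6]
width: 0.0174
```

```bash
python3 st.py
```

```text
t 9.9 tcp [ 0.5066 -0.1562  0.1037] plate u,v,n [ 0.0576 -0.0457  0.0436] w 0.0174 F [ 8.  -7.  -7.6] j [-0.72 -0.24  2.02  0.56  1.04  0.44]
rotvec [-0.006  0.    -0.005] shift [-0.0143  0.0006 -0.0006] |deg| 0.4 |mm| 14.4
F tool [ 8.5 10.   0.9] drawn est 0.0143
grasp drawn 0.0144 grasp plate [ 0.0575 -0.0458  0.0624]
```

Call:
arm_command:
  series: "0 0 0 -0.006 0 0 0.005; 0 0 0 -0.006 0 0 0.005; 0 0 0 0.006 0 0 0.005; 0 0 0 0.006 0 0 0.005; 0 0 0 0.006 0 0 0.005; 0 0 0 0.006 0 0 0.005; 0 0 0 0.006 0 0 0.005; 0 0 -0.005 0.006 0 0 0.005; 0 0 -0.005 0.006 0 0 0.005; 0 0 -0.005 0.006 0 0 0.005; 0 0 -0.005 0.006 0 0 0.005"

```text
time: 11.0
tool_pos: [0.5147, -0.1984, 0.1035]
ee_rot: [-0.954, -0.006, -1.384]
wrist_force: [-9.6, 19.8, 12.8]
width: 0.0171
```

```bash
python3 st.py
```

```text
t 11.0 tcp [ 0.5147 -0.1984  0.1035] plate u,v,n [ 0.0573 -0.0887  0.0435] w 0.0171 F [-9.6 19.8 12.8] j [-0.78 -0.17  1.96  0.58  1.05  0.38]
rotvec [-0.006 -0.003  0.009] shift [-0.0573 -0.     -0.0005] |deg| 0.6 |mm| 57.3
F tool [-21.1 -13.9   2.8] drawn est 0.0573
grasp drawn 0.0571 grasp plate [ 0.0572 -0.0885  0.0623]
```

Call:
arm_command:
  series: "0 0 0 -0.001 0 0 0.05; 0 0 0 0 0 0 0.05; 0 0 0 0 0 0 0.05; 0 0 0 0 0 0 0.05; 0 0 0 0 -0.02 0 0.05; 0 0 0 0 -0.04 0 0.05; 0 0 0 0 -0.04 0 0.06"

```text
time: 11.7
tool_pos: [0.4551, -0.2097, 0.181]
ee_rot: [-0.963, -0.005, -1.386]
wrist_force: [0.7, -0.4, -0.5]
width: 0.055
```

Run:
```python
from go import *
for c in ["scene","top"]:
    cv2.imwrite(f"pics/{c}4.png",robot.snapshot(c))
delta(W(pl(.057,.078,.12)))
for c in ["scene","top"]:
    im=cv2.imread(f"pics/{c}4.png")[170:290,330:450]
    cv2.imwrite(f"pics/c4_{c}.png",cv2.convertScaleAbs(cv2.resize(im,None,fx=4.8,fy=4.8,interpolation=cv2.INTER_CUBIC),alpha=1.4))
```

```text
t 11.8 tcp [ 0.4565 -0.213   0.1866] plate u,v,n [ 0.0559 -0.0918  0.1459] w 0.0594 F [0.1 0.4 0.8] j [-0.92 -0.34  1.91  0.56  1.29  0.38]
rotvec [-0.003 -0.002  0.019] shift [-0.1703  0.0226  0.0007] |deg| 1.1 |mm| 171.8
```

View pics/c4_scene.png

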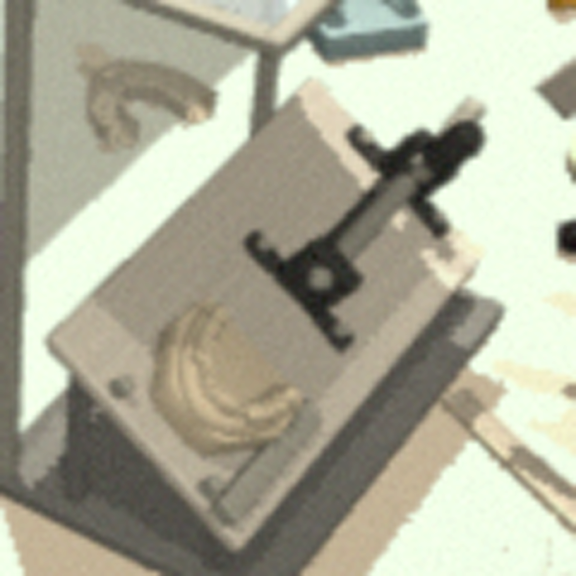

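View pics/c4_top.png

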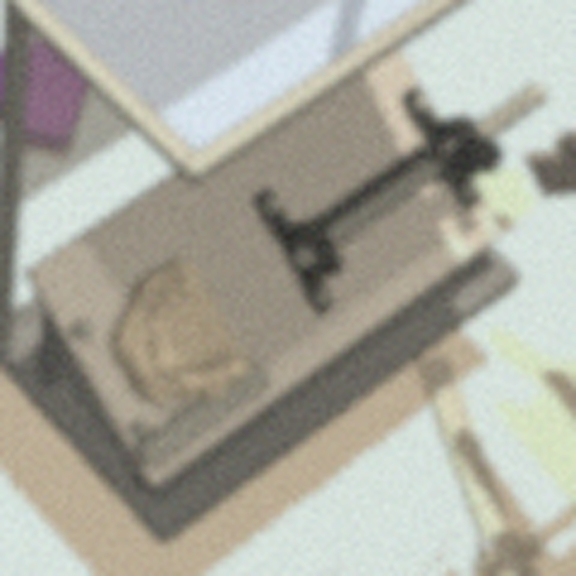

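Run:
```python
from ov2 import *
draw("m4",.057,-.0885,.0565,.078,src="4")
```

```text
(no output)
```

View pics/m4_scene.png

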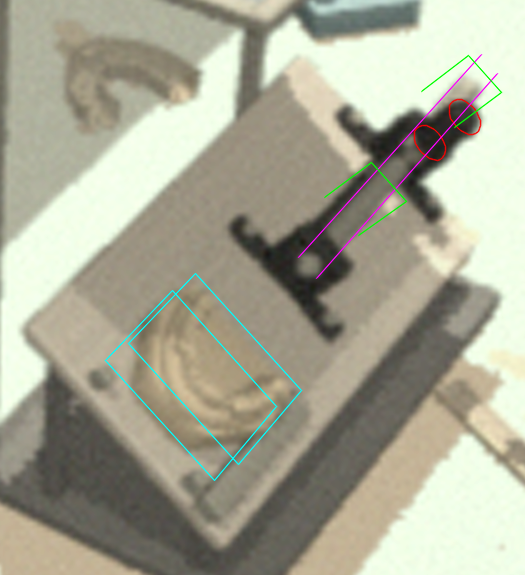

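View pics/m4_top.png

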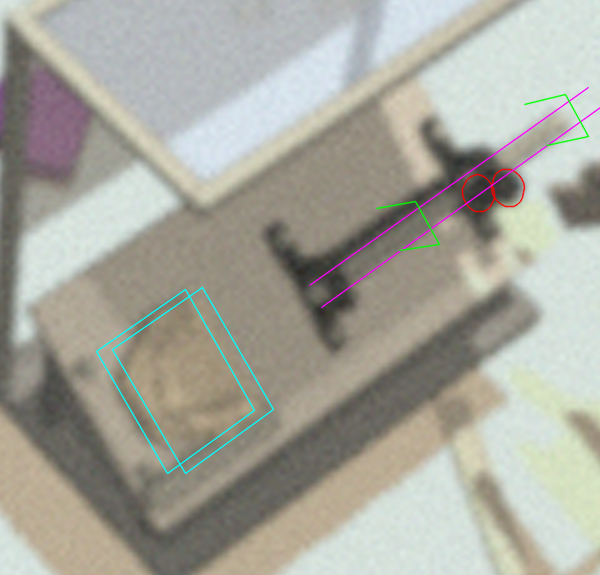

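Run:
```python
from go import *
for P in ([.4929,-.0184,.0851],[.4984,-.0266,.0879]): print(toPlate(np.array(P)).round(4))
for c in ("scene","top"):
    for t in ("cast_mid","pan"):
        for sc,w in spot(c,t): print(c,t,sc,w,toPlate(w).round(4))
```

```text
[0.0576 0.0921 0.0208]
[0.0623 0.083  0.0209]
scene cast_mid 0.95 [ 0.4947 -0.0211  0.0851] [0.0586 0.0891 0.0201]
scene cast_mid 0.7 [ 0.6994 -0.0636  0.0208] [ 0.1796  0.0081 -0.1431]
scene pan 0.76 [0.4906 0.2114 0.0067] [ 0.047   0.3181 -0.0675]
top cast_mid 0.83 [ 0.4998 -0.0286  0.0877] [0.063  0.0808 0.0202]
top pan 0.83 [0.5034 0.2271 0.0048] [ 0.0587  0.331  -0.078 ]
```

Run:
```python
import cv2
a=cv2.imread("pics/scene4.png")[270:400,225:365]; cv2.imwrite("pics/p_sc.png",cv2.resize(a,None,fx=4.5,fy=4.5,interpolation=cv2.INTER_CUBIC))
a=cv2.imread("pics/top4.png")[235:355,210:330]; cv2.imwrite("pics/p_tp.png",cv2.resize(a,None,fx=4.5,fy=4.5,interpolation=cv2.INTER_CUBIC))
```

```text
(no output)
```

View pics/p_sc.png

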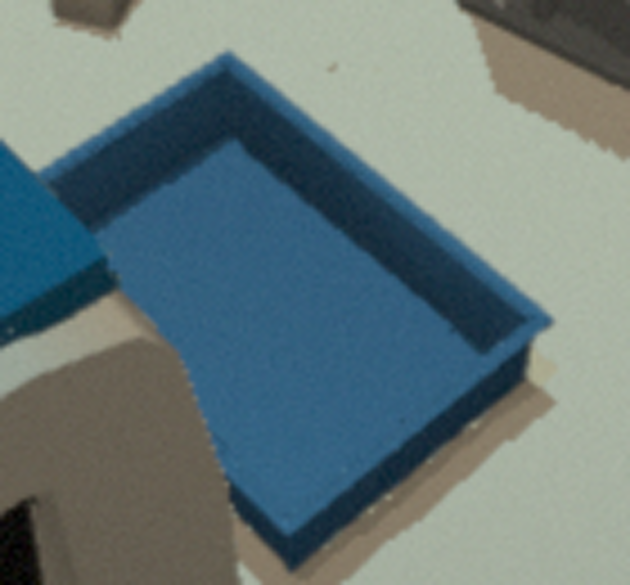

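View pics/p_tp.png

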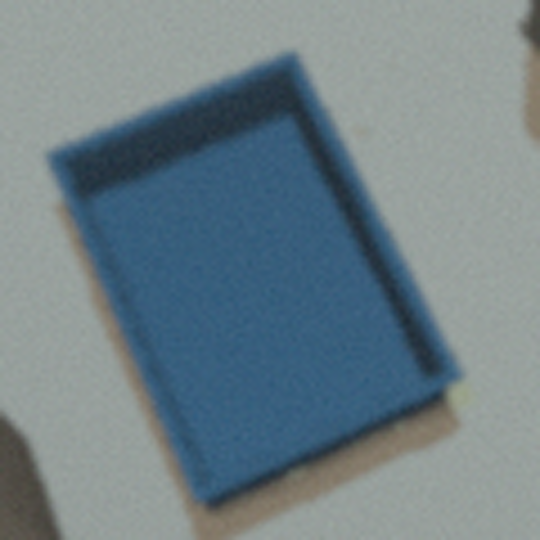

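```bash
cat > pan.py <<'E'
from go import *
# local frame: a along long side (world +x), b along short (world +y)
def C(p,a,b,z): return R.from_euler('z',p[2]).apply([a,b,0])+[p[0],p[1],z]
def rs(p):
    h,k=.098+p[3],.066+p[3]; r=[]
    for c,a,b,px in (("scene",1,-1,(275.7,281.6)),("scene",-1,-1,(347.7,341.6)),("scene",-1,1,(289.9,389)),("top",1,-1,(275.1,246.6)),("top",-1,-1,(313.3,318.3)),("top",-1,1,(255.1,346.1)),("top",1,1,(220.7,269))):
        r.append(proj(c,C(p,a*h,b*k,.043))[0]-px)
    return np.r_[np.ravel(r)]
P=np.array([0.5004,0.22,0.1,0])
q=least_squares(rs,[.5,.22,.1,0],loss='soft_l1')
if __name__=="__main__": print(q.x.round(4),q.fun.reshape(-1,2).round(1))
E
python3 pan.py
```

```text
[ 0.5     0.2335 -0.0087  0.0042] [[ 0.4 -0.4]
 [ 0.2 -1.6]
 [-0.1 -1.4]
 [ 0.1  0.3]
 [-0.2  0.4]
 [-0.8  0.6]
 [-0.2  1.2]]
```

Call:
arm_command:
  series: "0 0 0.01 -0.035 0.002 0 0.085; 0 0 0.01 -0.035 0.002 0 0.085; 0 0 0 -0.035 0.004 0 0.085; 0 0 0 -0.035 0.005 0 0.085; 0 0 0 -0.03 0.006 0 0.085; 0 0 0 0 0 0 0.085"

```text
time: 12.6
tool_pos: [0.431, -0.0314, 0.1523]
ee_rot: [-0.977, 0.031, -1.374]
wrist_force: [0.7, 0.0, 0.2]
width: 0.085
```

Run:
```python
from go import *
delta(W(pl(.0577,.08,.06)))
```

```text
t 12.6 tcp [ 0.431  -0.0314  0.1523] plate u,v,n [0.0444 0.0913 0.1122] w 0.085 F [0.7 0.  0.2] j [-0.54 -0.61  2.14  0.44  1.2   0.77]
rotvec [ 0.017 -0.015 -0.028] shift [0.0126 0.0516 0.0144] |deg| 2.1 |mm| 55.0
```

Call:
arm_command:
  series: "0.017 -0.015 -0.028 0.012 0.012 0.014 0.085; 0 0 0 0 0.02 0 0.085; 0 0 0 0 0.018 0 0.085; 0 0 0 0 0 0 0.085"

```text
time: 13.0
tool_pos: [0.4732, -0.0339, 0.1125]
ee_rot: [-0.966, 0.001, -1.372]
wrist_force: [-0.6, 0.2, -0.3]
width: 0.085
```

Run:
```python
from go import *
for c in ["scene","top"]:
    cv2.imwrite(f"pics/{c}5.png",robot.snapshot(c))
delta(W(pl(.0577,.08,.005)))
for c in ["scene","top"]:
    im=cv2.imread(f"pics/{c}5.png")[170:290,330:450]
    cv2.imwrite(f"pics/c5_{c}.png",cv2.convertScaleAbs(cv2.resize(im,None,fx=4.8,fy=4.8,interpolation=cv2.INTER_CUBIC),alpha=1.4))
p,r,o=state()
for f in (-.0425,.0425):
  for c in ("scene","top"): print(c, ((proj(c,p+r.apply([f,0,0]))-[330,170])*4.8).round())
```

```text
t 13.1 tcp [ 0.4738 -0.0346  0.1149] plate u,v,n [0.0568 0.0799 0.0578] w 0.0851 F [ 0.3  0.  -0.1] j [-0.46 -0.48  2.15  0.42  1.01  0.77]
rotvec [ 0.002  0.004 -0.001] shift [-0.      0.0528  0.001 ] |deg| 0.3 |mm| 52.8
scene [[232. 395.]]
top [[152. 385.]]
scene [[325. 287.]]
top [[284. 289.]]
```

View pics/c5_scene.png

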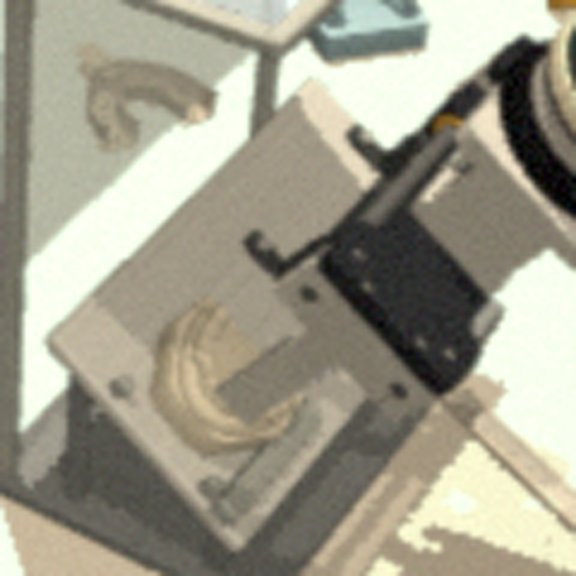

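View pics/c5_top.png

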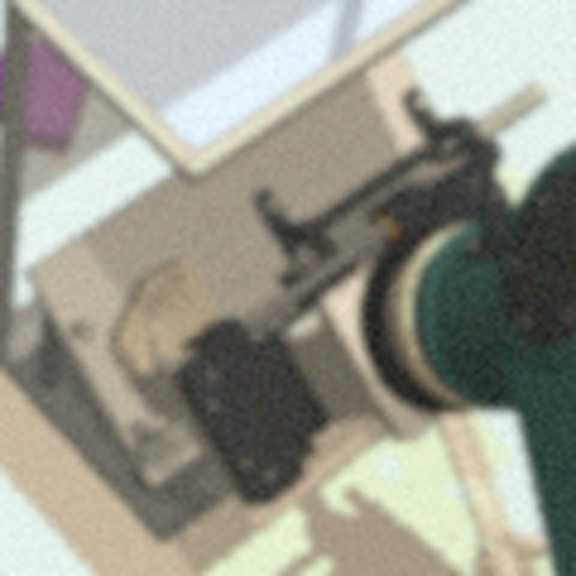

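Call:
arm_command:
  series: "0 0 0 0 0.018 0.001 0.085; 0 0 0 0 0.018 0 0.085; 0 0 0 0 0.01 0 0.085; 0 0 0 0 0 0 0.085; 0 0 0 0 0 0 0.085"

```text
time: 13.6
tool_pos: [0.5029, -0.0327, 0.0812]
ee_rot: [-0.957, -0.006, -1.377]
wrist_force: [-0.5, -0.5, 0.4]
width: 0.0849
```

Run:
```python
from go import *
for c in ["scene","top"]:
    cv2.imwrite(f"pics/{c}6.png",robot.snapshot(c))
delta(W(pl(.0577,.08,.005)))
for c in ["scene"]:
    im=cv2.imread(f"pics/{c}6.png")[170:290,330:450]
    cv2.imwrite(f"pics/c6_{c}.png",cv2.convertScaleAbs(cv2.resize(im,None,fx=4.8,fy=4.8,interpolation=cv2.INTER_CUBIC),alpha=1.4))
```

```text
t 13.7 tcp [ 0.503  -0.0327  0.0815] plate u,v,n [0.0614 0.0761 0.0138] w 0.0851 F [0.5 0.1 0.5] j [-0.41 -0.36  2.15  0.43  0.88  0.77]
rotvec [-0.003  0.004  0.005] shift [-0.0039  0.0088 -0.0038] |deg| 0.4 |mm| 10.3
```

View pics/c6_scene.png

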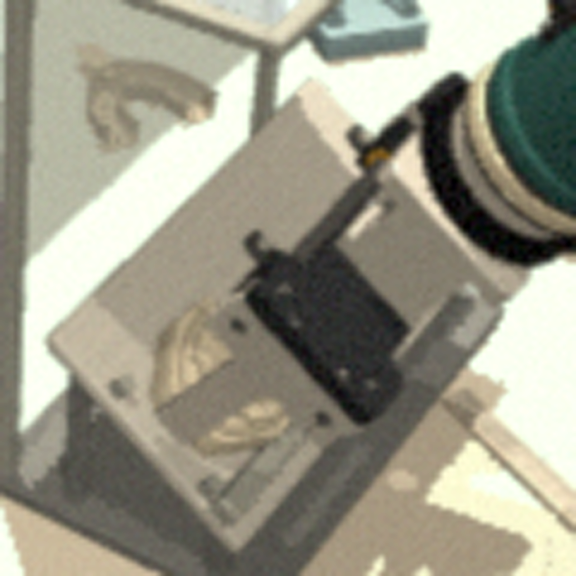

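Call:
arm_command:
  series: "-0.003 0.004 0.005 -0.004 0.004 -0.004 0.085; 0 0 0 0 0.004 0 0.085; 0 0 0 0 0 0 0.085"

```text
time: 14.0
tool_pos: [0.5039, -0.0288, 0.0739]
ee_rot: [-0.957, -0.001, -1.378]
wrist_force: [-1.0, 0.9, -0.3]
width: 0.0853
```

Run:
```python
from go import *
delta(W(pl(.0577,.08,.005)))
```

```text
t 14.0 tcp [ 0.5039 -0.0288  0.0739] plate u,v,n [0.0584 0.0798 0.0066] w 0.0853 F [-1.   0.9 -0.3] j [-0.4  -0.35  2.16  0.44  0.86  0.77]
rotvec [-0.003 -0.     0.001] shift [-0.0002  0.0016 -0.0007] |deg| 0.2 |mm| 1.7
```

Call:
arm_command:
  series: "0 0 0 0 0.001 0 0.04; 0 0 0 0 0 0 0.04; 0 0 0 0 0 0 0.04; 0 0 0 0 0 0 0.04; 0 0 0 0 0 0 0.04"

```text
time: 14.5
tool_pos: [0.5047, -0.0284, 0.0732]
ee_rot: [-0.957, -0.001, -1.378]
wrist_force: [0.1, 0.0, -1.1]
width: 0.0545
```

```bash
python3 st.py
```

```text
t 14.5 tcp [ 0.5047 -0.0284  0.0732] plate u,v,n [0.0587 0.0801 0.0056] w 0.0545 F [ 0.1  0.  -1.1] j [-0.4  -0.35  2.16  0.44  0.85  0.77]
rotvec [-0.003 -0.     0.001] shift [ 0.1115 -0.0373 -0.0015] |deg| 0.2 |mm| 117.6
F tool [-0.   1.  -0.5] drawn est -0.1115
grasp drawn -0.1115 grasp plate [0.0586 0.0801 0.0244]
```

Call:
arm_command:
  series: "0 0 0 0 0 0 0.04; 0 0 0 0 0 0 0.04"

```text
time: 14.7
tool_pos: [0.5046, -0.0284, 0.0732]
ee_rot: [-0.957, -0.001, -1.378]
wrist_force: [1.3, -0.0, 0.3]
width: 0.0543
```

```bash
python3 st.py
```

```text
t 14.7 tcp [ 0.5046 -0.0284  0.0732] plate u,v,n [0.0586 0.0801 0.0056] w 0.0543 F [ 1.3 -0.   0.3] j [-0.4  -0.35  2.16  0.44  0.85  0.77]
rotvec [-0.003  0.     0.001] shift [ 0.1115 -0.0374 -0.0015] |deg| 0.2 |mm| 117.6
F tool [0.3 0.5 1.2] drawn est -0.1115
grasp drawn -0.1115 grasp plate [0.0586 0.0801 0.0244]
```

Call:
arm_command:
  series: "0 0 0 0 -0.005 0 0.04; 0 0 0 0 -0.01 0 0.04; 0 0 0 0 -0.015 0 0.04; 0 0 0 0 0 0 0.04"

```text
time: 15.1
tool_pos: [0.4855, -0.0317, 0.0982]
ee_rot: [-0.96, -0.0, -1.377]
wrist_force: [0.8, 0.3, -0.5]
width: 0.0547
```

Run:
```python
from go import *
for c in ["scene","top"]:
    cv2.imwrite(f"pics/{c}7.png",robot.snapshot(c))
delta(W(pl(.0577,.08,.005)))
for c in ["scene"]:
    im=cv2.imread(f"pics/{c}7.png")[170:290,330:450]
    cv2.imwrite(f"pics/c7_{c}.png",cv2.convertScaleAbs(cv2.resize(im,None,fx=4.8,fy=4.8,interpolation=cv2.INTER_CUBIC),alpha=1.4))
```

```text
t 15.2 tcp [ 0.4851 -0.0312  0.0964] plate u,v,n [0.0558 0.081  0.0358] w 0.0545 F [-0.2  0.6 -2.2] j [-0.43 -0.43  2.16  0.43  0.95  0.78]
rotvec [ 0.002 -0.    -0.002] shift [0.0011 0.0308 0.002 ] |deg| 0.2 |mm| 30.9
```

View pics/c7_scene.png

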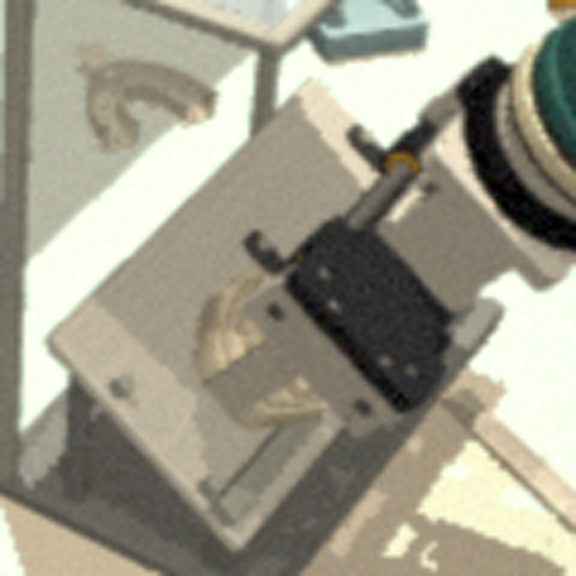

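Call:
arm_command:
  series: "0 0 0 0 -0.025 0 0.04; 0 0 0 0 -0.03 0 0.04; 0 0 0 0 -0.03 0 0.04; 0 0 0 0 -0.03 0 0.04; 0 0 0 -0.02 -0.02 0 0.04; 0 0 0 -0.03 0 0 0.04; 0 0 0 -0.04 0 0 0.04; 0 0 0 -0.04 0 0 0.04; 0 0 0 -0.04 0 0 0.04"

```text
time: 16.1
tool_pos: [0.3866, 0.1184, 0.204]
ee_rot: [-0.991, 0.013, -1.395]
wrist_force: [0.9, -0.0, -2.7]
width: 0.0547
```

Run:
```python
from pan import *
RP=R.from_matrix(np.c_[[1,0,0],[0,0,-1],[0,1,0]])
delta(np.array([.5,.2335,.2]),RP)
for c in ["scene","top"]:
    im=robot.snapshot(c); cv2.imwrite(f"pics/{c}8.png",im)
```

```text
t 16.1 tcp [0.3866 0.1184 0.204 ] plate u,v,n [0.062  0.2468 0.163 ] w 0.0547 F [ 0.9 -0.  -2.7] j [ 0.12 -0.74  2.09  0.04  1.22  1.52]
rotvec [-0.491 -1.357  0.393] shift [-0.0935  0.0766  0.1073] |deg| 85.7 |mm| 161.6
```

View pics/scene8.png

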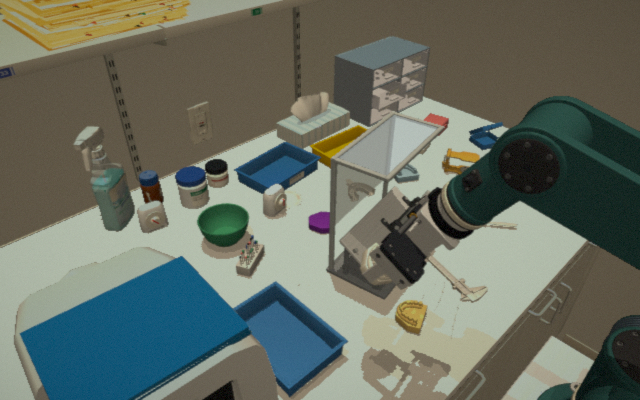

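View pics/top8.png

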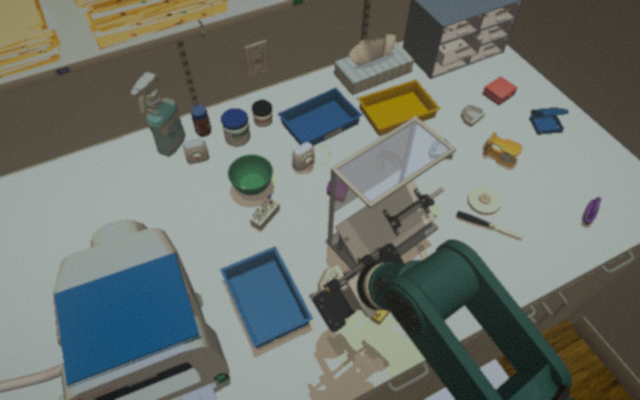

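Call:
arm_command:
  series: "-0.08 -0.1 0.03 0 0 0.01 0.04; -0.08 -0.1 0.03 0 0 0.01 0.04; -0.06 -0.12 0.03 0 0 0.01 0.04; -0.05 -0.13 0.04 0 0 0 0.04; -0.05 -0.13 0.04 0 0 0 0.04"

```text
time: 16.7
tool_pos: [0.4044, 0.1388, 0.212]
ee_rot: [-1.348, -0.035, -0.735]
wrist_force: [0.3, -0.1, -1.5]
width: 0.0542
```

Run:
```python
from pan import *
RP=R.from_matrix(np.c_[[1,0,0],[0,0,-1],[0,1,0]])
delta(np.array([.5,.2335,.2]),RP)
print(proj("scene",[.387,.118,.204]))
```

```text
t 16.7 tcp [0.4044 0.1388 0.212 ] plate u,v,n [0.084  0.2634 0.1572] w 0.0542 F [ 0.3 -0.1 -1.5] j [ 0.09 -0.36  1.77  0.13  1.54  0.83]
rotvec [-0.2   -0.727  0.115] shift [0.007  0.0417 0.1283] |deg| 43.7 |mm| 135.1
[[375.44245277 266.71338944]]
```

Call:
arm_command:
  series: "-0.04 -0.14 0.023 0.002 0 0.025 0.04; -0.04 -0.14 0.023 0.004 0 0.025 0.04; -0.04 -0.14 0.023 0.008 0 0.022 0.04; -0.04 -0.14 0.023 0.01 0 0.02 0.04; -0.04 -0.14 0.023 0.012 0 0.02 0.04; 0 0 0 0 0 0 0.04"

```text
time: 17.3
tool_pos: [0.4945, 0.2187, 0.2212]
ee_rot: [-1.573, 0.017, -0.015]
wrist_force: [0.1, -0.4, -2.0]
width: 0.0545
```

Run:
```python
from pan import *
RP=R.from_matrix(np.c_[[1,0,0],[0,0,-1],[0,1,0]])
delta(np.array([.5,.2335,.12]),RP)
for c in ["scene","top"]:
    im=robot.snapshot(c); cv2.imwrite(f"pics/{c}9.png",im)
```

```text
t 17.3 tcp [0.4945 0.2187 0.2212] plate u,v,n [0.1744 0.3245 0.1053] w 0.0545 F [ 0.1 -0.4 -2. ] j [0.31 0.08 1.35 0.   1.73 0.32]
rotvec [ 0.002 -0.015 -0.017] shift [0.007  0.1011 0.0151] |deg| 1.3 |mm| 102.4
```

View pics/scene9.png

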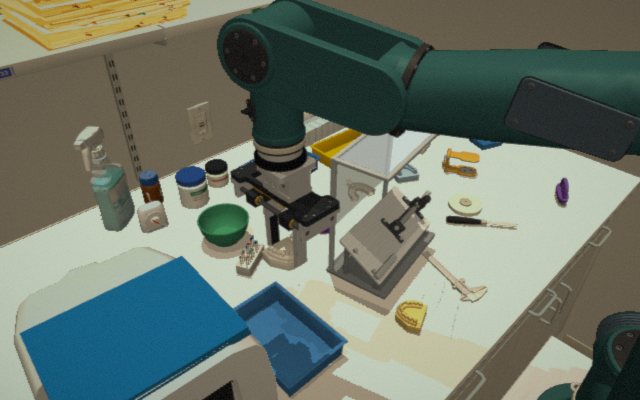

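View pics/top9.png

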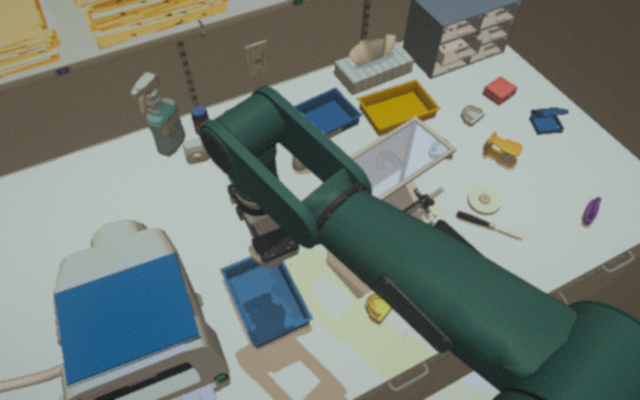

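Call:
arm_command:
  series: "0 -0.015 -0.017 0.006 0.02 0.014 0.04; 0 0 0 0 0.035 0 0.04; 0 0 0 0 0.035 0 0.04; 0 0 0 0 0.03 0 0.04; 0 0 0 0 0.02 0 0.04; 0 0 0 0 0 0 0.04"

```text
time: 18.0
tool_pos: [0.4989, 0.2222, 0.0813]
ee_rot: [-1.568, -0.008, -0.021]
wrist_force: [-0.1, -0.1, -1.9]
width: 0.0545
```

Run:
```python
from pan import *
RP=R.from_matrix(np.c_[[1,0,0],[0,0,-1],[0,1,0]])
delta(np.array([.5,.2335,.0086]),RP)
for c in ["scene"]:
    im=robot.snapshot(c); cv2.imwrite(f"pics/{c}10.png",cv2.resize(im[200:400,200:400],None,fx=3,fy=3,interpolation=cv2.INTER_CUBIC))
```

```text
t 18.0 tcp [0.4989 0.2222 0.0813] plate u,v,n [ 0.0982  0.3271 -0.0122] w 0.0545 F [-0.1 -0.1 -1.9] j [ 0.32  0.13  1.57 -0.    1.43  0.34]
rotvec [-0.002 -0.021  0.008] shift [0.0003 0.0728 0.0111] |deg| 1.3 |mm| 73.6
```

View pics/scene10.png

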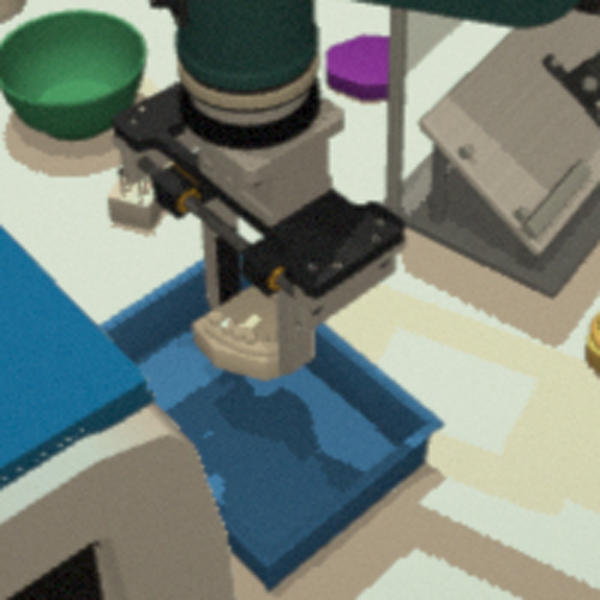

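Call:
arm_command:
  series: "0 -0.021 0.008 0 0.02 0.011 0.04; 0 0 0 0 0.02 0 0.04; 0 0 0 0 0.012 0 0.04; 0 0 0 0 0.006 0 0.04; 0 0 0 0 0 0 0.04"

```text
time: 18.55
tool_pos: [0.5066, 0.2327, 0.0343]
ee_rot: [-1.561, -0.019, -0.006]
wrist_force: [-0.5, 1.0, -1.8]
width: 0.0546
```

```bash
cat > pd.py <<'E'
from pan import *
RP=R.from_matrix(np.c_[[1,0,0],[0,0,-1],[0,1,0]])
delta(np.array([.5,.2335,.0086]),RP)
E
python3 pd.py
```

```text
t 18.55 tcp [0.5066 0.2327 0.0343] plate u,v,n [ 0.0791  0.3359 -0.0562] w 0.0546 F [-0.5  1.  -1.8] j [0.33 0.18 1.61 0.   1.33 0.33]
rotvec [-0.01  -0.006  0.019] shift [-0.0071  0.0256  0.0005] |deg| 1.3 |mm| 26.5
```

Call:
arm_command:
  series: "-0.01 -0.006 0.019 -0.004 0.008 0 0.04; 0 0 0 0 0.006 0 0.04; 0 0 0 0 0.004 0 0.04; 0 0 0 0 0 0 0.04"

```text
time: 18.95
tool_pos: [0.5045, 0.2333, 0.018]
ee_rot: [-1.57, -0.004, -0.0]
wrist_force: [-0.5, -0.7, -1.6]
width: 0.0544
```

```bash
python3 pd.py
```

```text
t 18.95 tcp [0.5045 0.2333 0.018 ] plate u,v,n [ 0.0681  0.3369 -0.0684] w 0.0544 F [-0.5 -0.7 -1.6] j [ 0.33  0.21  1.62 -0.    1.31  0.33]
rotvec [-0.001 -0.     0.004] shift [-0.0046  0.0094  0.0002] |deg| 0.2 |mm| 10.4
```

Call:
arm_command:
  series: "0 0 0.004 0 0.004 0 0.04; 0 0 0 0 0.003 0 0.04; 0 0 0 0 0 0 0.04"

```text
time: 19.25
tool_pos: [0.5047, 0.2335, 0.0106]
ee_rot: [-1.569, 0.0, 0.0]
wrist_force: [0.8, -0.3, -1.7]
width: 0.0548
```

```bash
python3 pd.py
```

```text
t 19.25 tcp [0.5047 0.2335 0.0106] plate u,v,n [ 0.064   0.337  -0.0747] w 0.0548 F [ 0.8 -0.3 -1.7] j [0.33 0.22 1.62 0.   1.3  0.33]
rotvec [-0.001  0.    -0.   ] shift [-0.0047  0.002   0.    ] |deg| 0.1 |mm| 5.1
```

Call:
arm_command:
  series: "0 0 0 0 0.002 0 0.04; 0 0 0 0 0.001 0 0.04"

```text
time: 19.45
tool_pos: [0.5048, 0.2335, 0.0076]
ee_rot: [-1.569, 0.0, 0.0]
wrist_force: [-2.1, -0.0, 3.0]
width: 0.0549
```

```bash
python3 pd.py
```

```text
t 19.45 tcp [0.5048 0.2335 0.0076] plate u,v,n [ 0.0624  0.3371 -0.0772] w 0.0549 F [-2.1 -0.   3. ] j [0.33 0.22 1.62 0.   1.3  0.33]
rotvec [-0.001  0.    -0.   ] shift [-0.0048 -0.001  -0.    ] |deg| 0.1 |mm| 4.9
```

Call:
arm_command:
  series: "0 0 0 0 0.001 0 0.04; 0 0 0 0 0 0 0.04"

```text
time: 19.65
tool_pos: [0.5051, 0.2336, 0.0079]
ee_rot: [-1.569, -0.001, 0.0]
wrist_force: [-0.5, -0.0, -1.9]
width: 0.0544
```

```bash
python3 pd.py
python3 - <<'E'
from h import *
im=robot.snapshot("scene"); cv2.imwrite("pics/scene11.png",cv2.resize(im[220:400,220:380],None,fx=3.3,fy=3.3,interpolation=cv2.INTER_CUBIC))
E
```

```text
t 19.65 tcp [0.5051 0.2336 0.0079] plate u,v,n [ 0.0629  0.3371 -0.0771] w 0.0544 F [-0.5 -0.  -1.9] j [0.33 0.22 1.62 0.   1.3  0.33]
rotvec [-0.002  0.     0.001] shift [-0.0051 -0.0007 -0.0001] |deg| 0.1 |mm| 5.1
```

View pics/scene11.png

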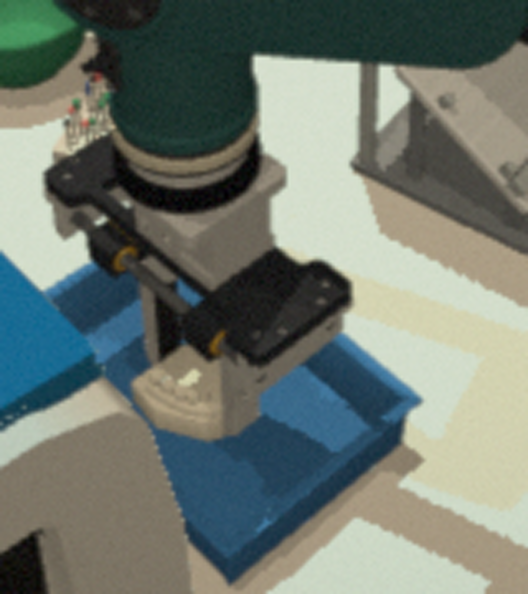

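Call:
arm_command:
  series: "0 0 0 0 0.002 0 0.04; 0 0 0 0 0.002 0 0.04; 0 0 0 0 0.001 0 0.04"

```text
time: 20.0
tool_pos: [0.5055, 0.2338, 0.0077]
ee_rot: [-1.569, -0.001, 0.0]
wrist_force: [-0.5, 0.4, 0.9]
width: 0.0547
```

```bash
python3 pd.py
```

```text
t 20.0 tcp [0.5055 0.2338 0.0077] plate u,v,n [ 0.063   0.3372 -0.0775] w 0.0547 F [-0.5  0.4  0.9] j [0.33 0.22 1.62 0.   1.29 0.33]
rotvec [-0.002  0.     0.001] shift [-0.0055 -0.0009 -0.0003] |deg| 0.1 |mm| 5.5
```

Call:
arm_command:
  series: "0 0 0 0 0 0 0.075; 0 0 0 0 0 0 0.075; 0 0 0 0 0 0 0.075; 0 0 0 0 0 0 0.075"

```text
time: 20.4
tool_pos: [0.5064, 0.2341, 0.0075]
ee_rot: [-1.568, -0.004, 0.0]
wrist_force: [-0.0, -0.5, 0.3]
width: 0.0746
```

```bash
python3 pd.py
```

```text
t 20.4 tcp [0.5064 0.2341 0.0075] plate u,v,n [ 0.0637  0.3373 -0.0782] w 0.0746 F [-0.  -0.5  0.3] j [0.33 0.22 1.62 0.   1.29 0.33]
rotvec [-0.003  0.     0.004] shift [-0.0064 -0.0011 -0.0006] |deg| 0.3 |mm| 6.5
```

Call:
arm_command:
  series: "0 0 0 0 -0.01 0 0.075; 0 0 0 0 -0.02 0 0.075; 0 0 0 0 -0.03 0 0.075; 0 0 0 0 -0.04 0 0.075; 0 0 0 0 -0.04 -0.02 0.075; 0 0 0 0 -0.03 -0.04 0.075; 0 0 0 -0.03 -0.02 -0.04 0.075; 0 0 0 -0.03 0 -0.04 0.075; 0 0 0 -0.02 0 -0.04 0.075; 0 0 0 0 0 0 0.075"

```text
time: 21.4
tool_pos: [0.4269, 0.0507, 0.2089]
ee_rot: [-1.573, -0.011, 0.004]
wrist_force: [0.6, 0.8, -0.3]
width: 0.075
```

```bash
python3 pd.py
python3 - <<'E'
from pan import *
for c in ["scene","top"]:
    im=robot.snapshot(c); cv2.imwrite(f"pics/{c}12.png",im)
    for t in ("cast_mid","bolt_knob"):
        for sc,w in spot(c,t): print(c,t,sc,w)
im=cv2.imread("pics/scene12.png")[200:400,220:420]; cv2.imwrite("pics/s12.png",cv2.resize(im,None,fx=3,fy=3,interpolation=cv2.INTER_CUBIC))
im=cv2.imread("pics/top12.png"); cv2.imwrite("pics/t12.png",cv2.resize(im[170:350,210:460],None,fx=3,fy=3,interpolation=cv2.INTER_CUBIC))
E
```

```text
t 21.4 tcp [0.4269 0.0507 0.2089] plate u,v,n [0.0865 0.1726 0.1517] w 0.075 F [ 0.6  0.8 -0.3] j [-0.01 -0.19  1.63 -0.    1.69 -0.02]
rotvec [0.002 0.004 0.011] shift [0.0715 0.2008 0.1829] |deg| 0.7 |mm| 280.8
scene cast_mid 0.7 [0.5003 0.24   0.022 ]
scene cast_mid 0.68 [ 0.7032 -0.063   0.0205]
scene cast_mid 0.48 [0.4744 0.2064 0.0071]
top cast_mid 0.89 [0.5057 0.2304 0.0194]
```

View pics/s12.png

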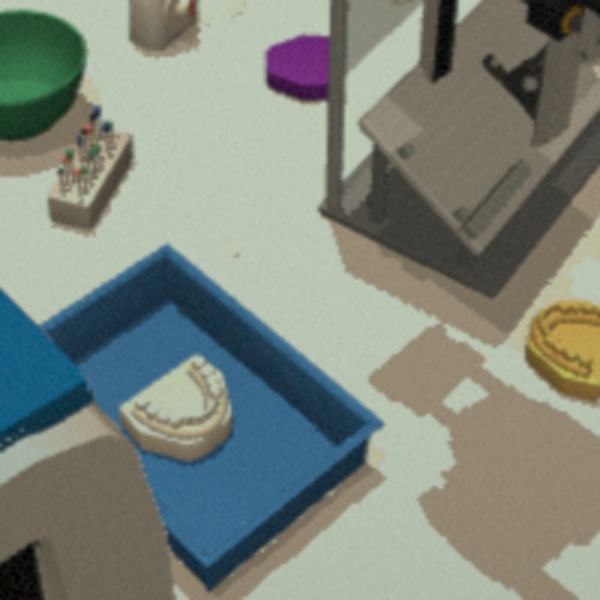

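View pics/t12.png

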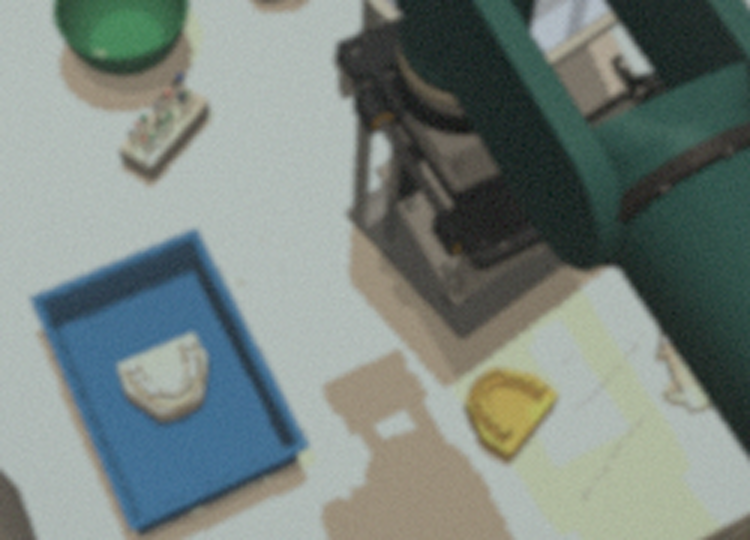

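Call:
arm_command:
  series: "0 0 0 -0.02 -0.03 0.01 0.075; 0 0 0 -0.03 -0.02 0.01 0.075; 0 0 0 -0.03 0 0 0.075; 0 0 0 0 0 0 0.075; 0 0 0 0 0 0 0.075"

```text
time: 22.2
tool_pos: [0.3471, 0.0792, 0.2555]
ee_rot: [-1.569, 0.001, 0.021]
wrist_force: [-0.1, 1.2, -0.0]
width: 0.0748
```

```bash
python3 pd.py
python3 - <<'E'
from pan import *
for c in ["scene","top"]:
    im=robot.snapshot(c); cv2.imwrite(f"pics/{c}13.png",im)
im=cv2.imread("pics/scene13.png")[170:370,220:450]; cv2.imwrite("pics/s13.png",cv2.resize(im,None,fx=3,fy=3,interpolation=cv2.INTER_CUBIC))
E
```

```text
t 22.2 tcp [0.3471 0.0792 0.2555] plate u,v,n [0.0535 0.216  0.2317] w 0.0748 F [-0.1  1.2 -0. ] j [ 0.06 -0.36  1.66  0.    1.84  0.04]
rotvec [-0.001  0.021 -0.001] shift [0.1563 0.247  0.1508] |deg| 1.2 |mm| 328.9
```

View pics/s13.png

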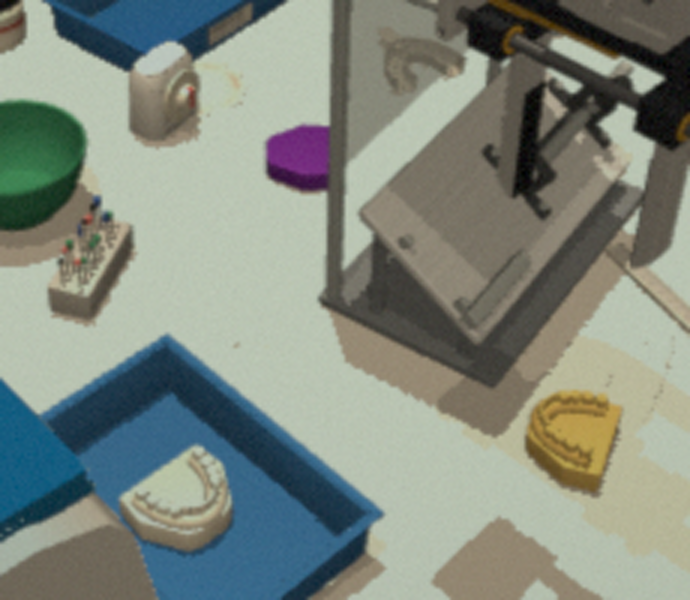

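View pics/top13.png

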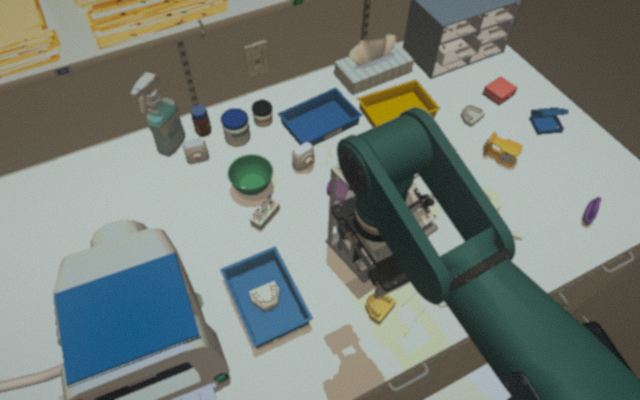

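```bash
python3 -c "
from bench import robot
print(robot.close_job()); print(robot.get_obs()['time'])"
```

```text
the job is handed in; nothing more can be done
None
the job is handed in; nothing more can be done
```

The bolt is drawn fully out and the cast is standing base down, teeth up in the blue pan beside the stand. I handed the job in at about 22 s; no verdict was reported.

- **Bolt:** I took it by its knob and pulled it to its first stop, about 14 mm out at 19 N. After pushing it back home, the next pulls stopped at about 22 and 30 mm. After the third push back it ran out to about 57 mm and met its end stop at 21 N. The last clear view, taken with the cast already lifted, shows it still drawn out; the final picture is partly covered by the fingers.
- **Cast:** I gripped the base across its 56 mm, lifted it off along the plate's normal and lowered it until the tool stopped sinking, then opened the fingers. The final pictures show it lying flat near the middle of the pan. The network puts it at about (0.50, 0.235) m, and my fit of the pan's middle is (0.500, 0.2335) m.
- **Robot:** The gripper was drawn back to TCP (0.35, 0.08, 0.26) m, open and clear of everything. Force there read about 1 N, which is noise level.

**Checks that disagreed:** The wrist force at touchdown was not steady: +3 N at first contact, then −1.9 N, then +0.9 N. I took the floor contact from the height instead, which stayed at about 7.7 mm despite further downward moves. In the last pictures the network did not report the bolt knob, so its final position rests on the measured pull and on the pictures.

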